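# Hook the badge plate on the router's tamper stud

### The job

Fit the blue steel badge plate on the router's brass T-headed stud: tilt its oblong eye past the wide head, level it, centre the eye squarely on the stud and lay the plate flat on the aluminium base, with its fin on the side away from you. Then prove it is caught by pulling it upward against the head, still level and centred, with a steady 10 N or so for about a second, lay it flat and centred again and let go. Set it down gently, never load the stud with more than 25 N, and leave the other things where they are.

Things in the scene. Friction and masses are not known exactly. Their poses are not given: they have to be found in the camera images.
- badge: Badge plate to fit: flat steel plate with a blue upright fin, about 160 g, flat on the table at the start. Origin: centre of the oblong eye, on the underside; x from eye to fin, z up. In mm: plate 4 thick, 40 wide (y), x -24.5 to +74. Eye: through-hole 33 long (x +-16.5) by 22 wide (y +-11); bar at its tip end 8 wide (x -24.5 to -16.5). Eye is 11 shorter than the stud's head.
- badge_fin (a point): Middle of the top edge of the badge plate's blue fin, at x = 64 mm, 54 mm above its underside; axes as the plate. The fin is 10 mm thick (x), 36 mm wide (y), stands on the plate, and is meant to be pinched across its 10 mm from above.
- anchor: Fixed router (black, silver top) with the aluminium base that carries the stud. Origin: on the table under the stud's axis; x along the T-head, away from the robot at yaw 0. In mm: base 56 wide (y +-28), x -38 to +82, its flat top 20 above the table. The router begins at y = +50 and is 38 high.
- anchor_seat (a point): Point on the stud's axis on the flat base top (seat); axes as the anchor. Brass stud, rigid (mm): stem 10 diameter; head a bar 44 long (x +-22), 14 wide (y), 6 thick. Head height is not measured: its underside is 10 to 13.5 above the seat, locked differently each time. A plate laid flat and centred has its origin here and its x axis along this x.
- spare: Another badge plate, same shape and origin as the blue one but with a yellow fin: leave it.
- driver: Screwdriver with a red handle lying on the table, about 200 mm long: leave it. Origin on its underside.
- jack_a: White socket module 34 x 22 x 20 mm: leave it. Origin under its centre.
- jack_b: Black socket module 34 x 22 x 20 mm: leave it. Origin under its centre.
- cleaner: Upright spray can with a blue label, radius 25, 130 mm high: leave it. Origin under its centre.
- mug: White mug, radius 40, 90 mm high: leave it. Origin under its centre.
There are look-alikes about, which are no part of the job. What is shaped like the badge but green or purple is not meant.

How it is judged:
By the outcome, as a careful person would: the job done as asked, in the order asked, and still so for the second after the job is handed in, with the robot touching nothing.
It also fails if it takes over 72 s, if anything falls off the work surface, if the arm or the gripper's body presses on something with over 40 N, if the wrist force passes 120 N, or if a joint passes its speed limit or range.

### The arm

A 6-joint arm with a two-finger parallel gripper is mounted at the origin on the work surface. World frame = base frame: x ahead of the robot, y to its left, z up, the work surface at z = 0. Lengths are in m, angles in rad, forces in N, time in s.
With the tool pointing down it reaches from about 0.3 to 0.875 m from the base axis. Payload 6.4 kg.
Tool frame: the origin (TCP) lies between the finger pads; the fingertips stand 17 mm ahead of it and the grasp point (between the pads) lies 2 mm behind it; z points along the fingers, y is the direction in which the jaws open and shut (so a half turn about z gives the same grasp; the last joint's range is limited). The gripper opens to 88 mm and grips with 3 to 60 N. Pads are 18 mm wide; open, the fingers measure 123 mm over their backs; the gripper's body (75 mm by 187 mm) begins 45 mm behind the grasp point.
Start: joints at [1.002, 0.181, 1.607, -0, 1.354, -0.206], TCP at [0.204, 0.538, 0.256] pointing down, gripper open.
Joint ranges: [-2.99, 2.99], [-0.89, 2.07], [0.3, 2.58], [-1.14, 4.28], [0, 2.63], [-3.12, 3.12]. Speed limits (rad/s): [2.57, 2.57, 3.01, 3.14, 3.14, 3.14].

### API

Orientations are given as a unit quaternion [w, x, y, z].
In Python, from rig import ctrl, imaging, models gives the robot as it stands.
- The arm moves only by the tool servo_tool, never from a script. Its arguments are lists of equal length, an entry for each row: "xyz": the shift along the world's x, y, z in mm, a list of three; "turn": the turn, a rotation vector about the world's x, y, z in rad, a list of three; "claw": the finger opening in mm, from 0 to 88.1. In form: {"xyz": [[x, y, z], ...], "turn": [[ax, ay, az], ...], "claw": [claw, ...]}. A call has 1 to 12 rows; each row shifts and turns the commanded pose from where the row before left it; what a row does not reach is not made up. A row lasts 1/12 s, in which the tool goes at most 41.7 mm and 7.16 degrees, less where a joint would pass 70% of its speed; a pose out of reach is approached as far as the arm can. A call is refused whole if a number of a shift passes 41.7 or a number of a turn 0.125, either way. A call with a gripper value outside its range is refused whole. The fingers move at their own pace and stop on an object; "squeeze" is the grip in N (left out, the last holds). Time passes only in rows, so rows that do not move let the fingers close. It gives the time, the measured TCP pose, the force and the opening at its end, in the units of the state.
- ctrl.get_state(): the state, without advancing time (a new reading comes with each control period).
- imaging.get_image(name): name is "scene" or "top" or "wrist"; returns a dict with "pixels" (480x640x3 uint8, red, green, blue), "intrinsics" (3x3 intrinsics, pixels), "position" and "attitude" of the camera in the world. Camera axes: x right, y up, looking along -z (the intrinsics and any distortion apply to the point x, -y, -z); pixel columns grow to the right and rows downward; lengths in m; the calibration is good to about 2 mm. A picture is of the moment at which its call begins. There is no depth.
- ctrl.close_job(): hands the job in, once; it reports no verdict.
Trained networks look in a picture, given as the dict that the camera call returned (one of the last four; its "shot" number tells which), for a name from the list of things; names that differ only in an ending like _2 or _b are one class to them, and where a whole thing is asked for, a point or a joint stands for the part that bears it (a point fixed in the world has none). Each returns a list of dicts, best first, with "score" (0 to 1); they miss things now and then, are a little off and sometimes report something else, mostly with a low value. They report only what shows in the picture. A call takes as long as a camera call. They do not tell look-alikes from the thing itself.
- models.find_in(picture, label): "position" ([x, y, z] in m, in world coordinates, good to about 4 mm: the middle of the surface that is visible of it).
The state is a dict: "clock": time; "joint_pos": joint angles; "joint_velocities": joint speeds; "joint_torque": joint torques, N m; "tool_pos": TCP position; "orientation": TCP orientation; "contact_force": force on the tool from outside, world axes, zero at the start; "ft_torque": the same for the moment, N m; "finger_gap": finger opening in m.
Only numpy, scipy, OpenCV 4.12 (cv2) and the standard library are available. Lean on these libraries where they do the work, as an engineer would, in place of code of your own. Each camera call takes 0.05 s, during which the arm holds its last target.

## Working session

There is one attempt and no reset: what is moved stays moved. The work goes in short steps, Python scripts to look and compute and a tool call to move; the robot and the scene stay as the last step left them, time stands still between calls to the robot, and variables do not carry over. Pictures are saved under pics/ and viewed, and the job is handed in when it is done.

Besides the shell and the picture viewer there is one more tool, called after "Emit:" as name(argument=value, ...) on one line, values as JSON. servo_tool: Moves the arm, as the interface text tells. Its arguments: {"type":"object","properties":{"xyz":{"type":"array"},"turn":{"type":"array"},"claw":{"type":"array"},"squeeze":{"type":"number"}},"required":["xyz","turn","claw"]}

```bash
ls; mkdir -p pics; cat > h.py <<'E'
import numpy as np, cv2, pickle
from scipy.spatial.transform import Rotation as R
from rig import ctrl, imaging, models
def q2R(q): return R.from_quat([q[1],q[2],q[3],q[0]])
def save(p,name,crop=None,scale=1):
    im=cv2.cvtColor(np.asarray(p["pixels"]),cv2.COLOR_RGB2BGR)
    if crop: im=im[crop[1]:crop[3],crop[0]:crop[2]]
    if scale!=1: im=cv2.resize(im,None,fx=scale,fy=scale,interpolation=cv2.INTER_CUBIC)
    cv2.imwrite("pics/"+name,im)
def cam(p):
    K=np.array(p["intrinsics"]);C=np.array(p["position"]);A=p["attitude"]
    A=np.array(A); Rm=A if A.shape==(3,3) else q2R(A).as_matrix()
    return K,C,Rm
def proj(p,X):
    K,C,Rm=cam(p); c=(np.atleast_2d(X)-C)@Rm; c=c*[1,-1,-1]; u=c@K.T; return u[:,:2]/u[:,2:]
def back(p,uv,z):
    K,C,Rm=cam(p); uv=np.atleast_2d(uv); d=np.c_[uv,np.ones(len(uv))]@np.linalg.inv(K).T*[1,-1,-1]@Rm.T
    return C+d*((z-C[2])/d[:,2])[:,None]
E
python3 - <<'E'
from h import *
s=ctrl.get_state(); print(s)
for n in ["scene","top","wrist"]:
    p=imaging.get_image(n); save(p,n+"0.png"); pickle.dump(p,open(n+"0.pkl","wb"))
    print(n,{k:v for k,v in p.items() if k!="pixels"})
    for l in ["badge","badge_fin","anchor","anchor_seat","spare"]:
        try: print(n,l,[(np.round(d["position"],3),round(d["score"],2)) for d in models.find_in(p,l)])
        except Exception as e: print(e)
E
```

```text
pics
{'clock': 0.0, 'joint_pos': array([ 1.00169183e+00,  1.81540901e-01,  1.60799205e+00, -1.66920000e-05,
        1.35378790e+00, -2.06274038e-01]), 'joint_velocities': array([4.33878804e-04, 2.53222868e-04, 4.18590872e-04, 3.02966945e-04,
       2.48337076e-04, 1.35025340e-05]), 'joint_torque': array([ 2.31474769e-04, -4.33855355e+01, -3.41859341e+01,  7.02792266e-02,
        3.83323955e-02, -1.23879181e-04]), 'tool_pos': array([0.2037788 , 0.53714426, 0.2548179 ]), 'orientation': array([-3.19127861e-04,  1.80419915e-01,  9.83589298e-01, -8.03048194e-04]), 'contact_force': array([-0.63756853, -0.44341538,  0.57987389]), 'ft_torque': array([-0.04439799,  0.03533711,  0.01975636]), 'finger_gap': 0.08827332420584956}
scene {'intrinsics': array([[481.86467691,   0.        , 318.08606988],
       [  0.        , 481.86467691, 245.73918602],
       [  0.        ,   0.        ,   1.        ]]), 'position': array([0.95033864, 0.83371136, 0.69545869]), 'attitude': array([0.25280302, 0.11871717, 0.44493572, 0.85089898]), 'shot': 1}
scene badge [(array([ 0.374, -0.055,  0.018]), 0.88), (array
[... 1104 characters left out ...]
,  0.006]), 0.82), (array([ 0.474, -0.187,  0.003]), 0.76), (array([ 0.215, -0.281,  0.   ]), 0.65), (array([ 0.364, -0.088,  0.004]), 0.61)]
top anchor [(array([0.54 , 0.087, 0.036]), 0.87)]
top anchor_seat [(array([0.532, 0.087, 0.04 ]), 0.6)]
top spare [(array([ 0.531, -0.338,  0.006]), 0.56)]
wrist {'intrinsics': array([[344.45227223,   0.        , 313.99989663],
       [  0.        , 344.45227223, 240.95879832],
       [  0.        ,   0.        ,   1.        ]]), 'position': array([0.13771345, 0.56437126, 0.38546428]), 'attitude': array([ 0.81484887, -0.11720092, -0.08021591,  0.56200594]), 'shot': 3}
wrist badge []
wrist badge_fin []
wrist anchor []
wrist anchor_seat []
wrist spare []
```

View pics/scene0.png

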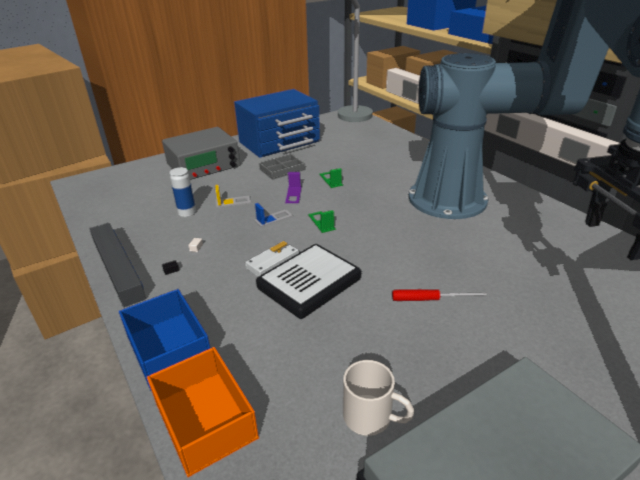

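View pics/top0.png

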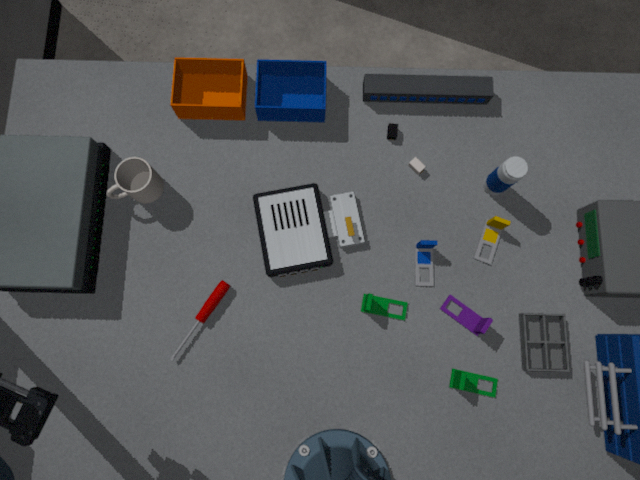

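The top view shows four shapes that could be mistaken for the badge: the yellow spare (491,240), the purple one (467,315), and the green ones (385,306) and (473,383). The blue-finned plate at (426,262) is the one I want. The stud base is at (346,220), on the right of the router. Next I'll look at close crops.

```bash
python3 - <<'E'
from h import *
p=pickle.load(open("top0.pkl","rb"))
save(p,"c1.png",(320,180,470,300),5)
p2=pickle.load(open("scene0.pkl","rb"))
save(p2,"c2.png",(230,190,350,280),6)
E
```

```text
(no output)
```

View pics/c1.png

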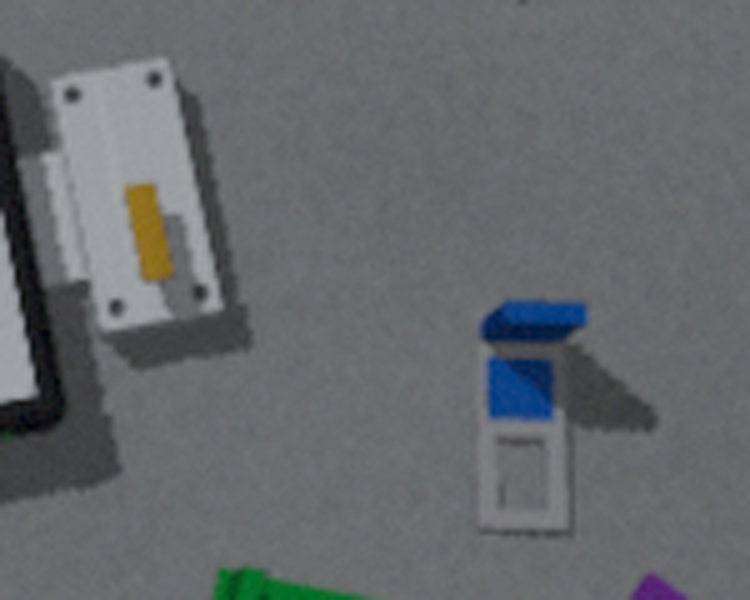

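View pics/c2.png

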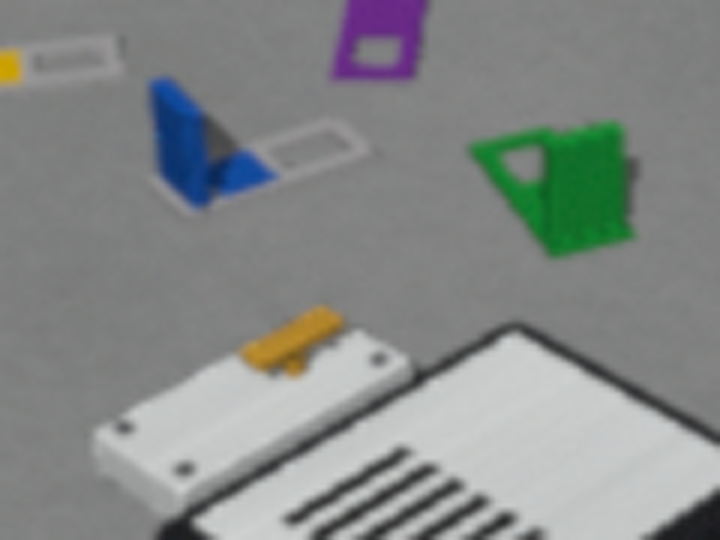

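```bash
python3 - <<'E'
from h import *
p=pickle.load(open("wrist0.pkl","rb")); s=ctrl.get_state()
K,C,Rm=cam(p); T=q2R(s["orientation"]).as_matrix()
print("tool axes\n",T.round(3)); print("cam pos in tool",(T.T@(C-s["tool_pos"])).round(4)); print("cam axes in tool\n",(T.T@Rm).round(3))
np.save("camtool.npy",np.c_[T.T@Rm,T.T@(C-s["tool_pos"])])
# rough from top: crop px /5 + (320,180)
t=pickle.load(open("top0.pkl","rb"))
f=lambda L:np.array(L)/5+[320,180]
print("plate corners z4",back(t,f([[480,530],[573,530],[553,420],[488,418]]),.004).round(4).tolist())
print("base top corners",back(t,f([[50,80],[168,58],[222,308],[103,332]]),.020).round(4).tolist())
print("head corners z.037",back(t,f([[126,187],[155,184],[173,276],[144,281]]),.038).round(4).tolist())
print("eye", back(t,f([[499,440],[548,438],[549,511],[499,511]]),.004).round(4).tolist())
E
```

```text
tool axes
 [[-0.935  0.355  0.   ]
 [ 0.355  0.935 -0.   ]
 [-0.    -0.    -1.   ]]
cam pos in tool [ 0.0715  0.0015 -0.1297]
cam axes in tool
 [[-0.001  0.96   0.281]
 [ 1.     0.     0.001]
 [ 0.001  0.281 -0.96 ]]
plate corners z4 [[0.4142, -0.1704, 0.004], [0.4151, -0.2117, 0.004], [0.4642, -0.2042, 0.004], [0.4644, -0.1751, 0.004]]
base top corners [[0.6121, 0.0242, 0.02], [0.6237, -0.0293, 0.02], [0.5087, -0.054, 0.02], [0.4965, -0.0011, 0.02]]
head corners z.037 [[0.5587, -0.0094, 0.038], [0.5603, -0.0222, 0.038], [0.519, -0.0304, 0.038], [0.5165, -0.0177, 0.038]]
eye [[0.4546, -0.1798, 0.004], [0.456, -0.2017, 0.004], [0.4233, -0.2013, 0.004], [0.4228, -0.1791, 0.004]]
```

View pics/wrist0.png

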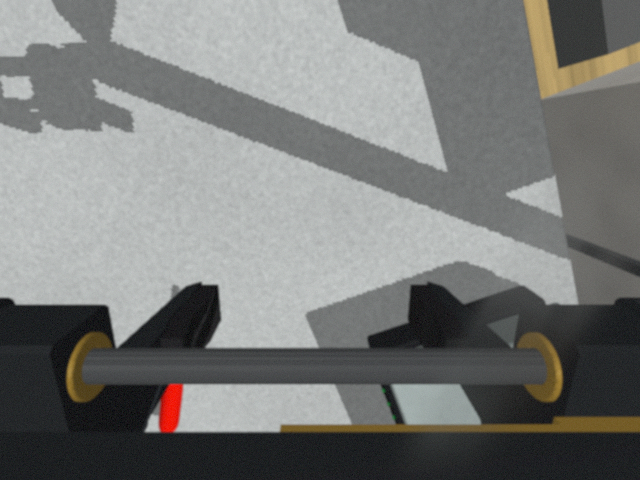

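The blue badge lies with its fin pointing away from the robot (about +x). The stud is near (0.539,-0.020), yawed about 12°. I'll fly to a wrist view of the stud first, then the badge.

Emit:
servo_tool(xyz=[[19,-33,-2],[19,-33,-2],[19,-33,-2],[19,-33,-2],[19,-33,-2],[19,-33,-2],[19,-33,-2],[19,-33,-2],[19,-33,-2],[19,-33,-2],[19,-33,-2],[19,-33,-2]], turn=[[0,0,-0.055],[0,0,-0.055],[0,0,-0.055],[0,0,-0.055],[0,0,-0.055],[0,0,-0.055],[0,0,-0.055],[0,0,-0.055],[0,0,-0.055],[0,0,-0.055],[0,0,-0.055],[0,0,-0.055]], claw=[88,88,88,88,88,88,88,88,88,88,88,88])

```text
clock: 1.9
tool_pos: [0.4327, 0.1398, 0.232]
orientation: [0.0, 0.491, 0.871, 0.0]
contact_force: [0.8, -0.1, 0.0]
finger_gap: 0.0879
```

Emit:
servo_tool(xyz=[[19,-33,-2],[19,-33,-2],[19,-33,-2],[19,-33,-2],[19,-33,-2],[19,-33,-2],[0,0,0],[0,0,0],[0,0,0]], turn=[[0,0,-0.055],[0,0,-0.055],[0,0,-0.055],[0,0,-0.055],[0,0,-0.055],[0,0,-0.055],[0,0,0],[0,0,0],[0,0,0]], claw=[88,88,88,88,88,88,88,88,88])

```text
clock: 2.65
tool_pos: [0.5456, -0.0561, 0.2194]
orientation: [-0.001, 0.626, 0.78, -0.0]
contact_force: [-0.7, -0.3, -0.3]
finger_gap: 0.0881
```

```bash
python3 - <<'E'
from h import *
s=ctrl.get_state(); print(s["clock"],s["tool_pos"],s["joint_pos"].round(3),s["contact_force"]); print(q2R(s["orientation"]).as_matrix().round(4))
p=imaging.get_image("wrist"); save(p,"w1.png"); pickle.dump((p,s),open("w1.pkl","wb"))
E
```

```text
2.65 [ 0.54560284 -0.05611262  0.21935843] [-0.319  0.158  1.71   0.     1.275 -0.537] [-0.69335524 -0.25685236 -0.29360838]
[[-2.163e-01  9.763e-01 -1.000e-03]
 [ 9.763e-01  2.163e-01  7.000e-04]
 [ 9.000e-04 -8.000e-04 -1.000e+00]]
```

View pics/w1.png

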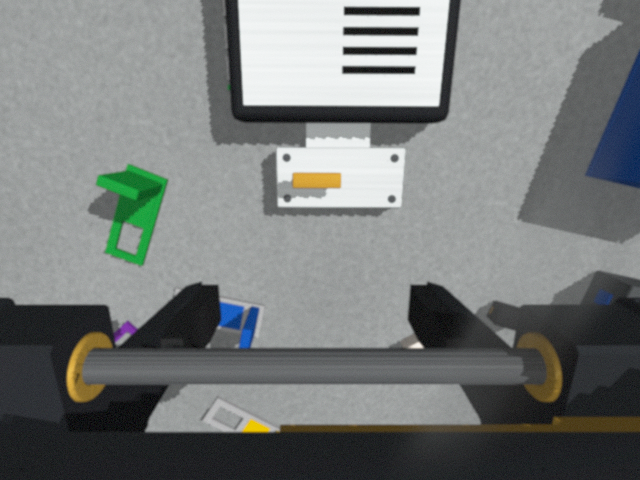

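The stud base's top spans about (277,149) to (405,208), with the brass head at (316,180). I'll segment both to measure them.

```bash
cat >> h.py <<'E'
def und(p,name=""):
    return p
def comp(mask,near):
    n,l,st,ce=cv2.connectedComponentsWithStats(mask.astype(np.uint8))
    best=min((i for i in range(1,n) if st[i,4]>20),key=lambda i:np.hypot(*(ce[i]-near)))
    return (l==best),st[best],ce[best]
def rect(m):
    pts=np.argwhere(m)[:,::-1].astype(np.float32)
    c,h=cv2.findContours(m.astype(np.uint8),cv2.RETR_EXTERNAL,cv2.CHAIN_APPROX_NONE)
    return cv2.boxPoints(cv2.minAreaRect(max(c,key=len)))
E
python3 - <<'E'
from h import *
p,s=pickle.load(open("w1.pkl","rb")); K,C,Rm=cam(p)
T=q2R(s["orientation"]).as_matrix(); print((T.T@(C-s["tool_pos"])).round(4))
hsv=cv2.cvtColor(p["pixels"],cv2.COLOR_RGB2HSV)
for (x,y) in [(340,160),(316,180),(250,250),(300,130)]: print((x,y),hsv[y,x],p["pixels"][y,x])
H,S,V=cv2.split(hsv)
brass=(H<30)&(H>8)&(S>120)&(V>100)
m,st,ce=comp(brass,(316,180)); print("head",st,ce); r=rect(m); print(r.round(1).tolist())
for hz in (.036,.0395):
  w=back(p,ce,hz); b=back(p,r,hz); print("head c",w.round(4),b[:,:2].round(4).tolist())
white=((V>200)&(S<40))|brass
white[:, :270]=0; white[:146]=0
m,st,ce=comp(white,(340,178)); m=cv2.morphologyEx(m.astype(np.uint8),cv2.MORPH_CLOSE,np.ones((9,9)));r=rect(m); print("base",st,ce,r.round(1).tolist())
b=back(p,r,.02); print(b.round(4).tolist(), b.mean(0).round(4))
for i in range(4):
  d=b[(i+1)%4]-b[i]; print(np.linalg.norm(d).round(4),np.degrees(np.arctan2(d[1],d[0])).round(2))
E
```

```text
[ 0.0732  0.0017 -0.1297]
(340, 160) [ 78   5 239] [234 239 237]
(316, 180) [ 21 184 219] [219 170  61]
(250, 250) [105   3 162] [160 161 162]
(300, 130) [ 70   8 101] [ 98 101  99]
head [293 173  48  15 675] [315.45185185 180.0562963 ]
[[293.0, 173.0], [340.0, 173.0], [340.0, 187.0], [293.0, 187.0]]
head c [[ 0.5398 -0.018   0.036 ]] [[0.5188, -0.0162], [0.5599, -0.0071], [0.5628, -0.0193], [0.5212, -0.0285]]
head c [[ 0.5397 -0.0176  0.0395]] [[0.5189, -0.0159], [0.5595, -0.0069], [0.5625, -0.0189], [0.5214, -0.028]]
base [ 277  146  128   61 6655] [343.65379414 174.97836213] [[277.0, 206.0], [277.0, 146.0], [404.0, 146.0], [404.0, 206.0]]
[[0.5092, -0.052, 0.02], [0.4988, 0.003, 0.02], [0.6131, 0.0282, 0.02], [0.6291, -0.0255, 0.02]] [ 0.5626 -0.0116  0.02  ]
0.056 100.73
0.117 12.46
0.0561 -73.34
0.1228 -167.52
```

Emit:
servo_tool(xyz=[[-10,-30,-5],[-10,-30,-5],[-10,-30,-5],[-10,-30,-5],[-10,-30,-5],[-10,-30,-5],[0,0,0],[0,0,0],[0,0,0]], turn=[[0,0,-0.036],[0,0,-0.036],[0,0,-0.036],[0,0,-0.036],[0,0,-0.036],[0,0,-0.036],[0,0,0],[0,0,0],[0,0,0]], claw=[88,88,88,88,88,88,88,88,88])

```text
clock: 3.45
tool_pos: [0.4862, -0.235, 0.19]
orientation: [-0.0, 0.706, 0.708, 0.0]
contact_force: [-0.2, 0.2, -0.2]
finger_gap: 0.0881
```

```bash
python3 - <<'E'
from h import *
s=ctrl.get_state(); print(s["clock"],s["tool_pos"],s["joint_pos"].round(3),s["contact_force"]); print(q2R(s["orientation"]).as_matrix().round(4))
p=imaging.get_image("wrist"); save(p,"w2.png"); pickle.dump((p,s),open("w2.pkl","wb"))
E
```

```text
3.45 [ 0.4862041  -0.23498844  0.18998854] [-6.700e-01  1.730e-01  1.757e+00  1.000e-03  1.212e+00 -6.740e-01] [-0.18595926  0.22146684 -0.23931   ]
[[-3.6e-03  1.0e+00  3.0e-04]
 [ 1.0e+00  3.6e-03  4.0e-04]
 [ 4.0e-04  3.0e-04 -1.0e+00]]
```

View pics/w2.png

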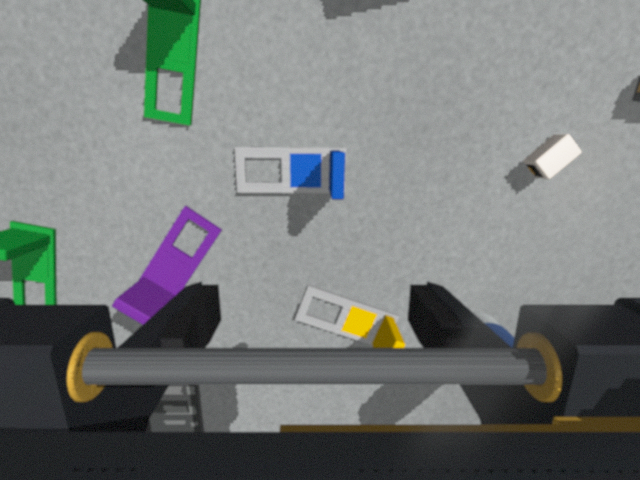

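The blue-finned badge shows cleanly, with its eye at (263,171) and its fin at (337,175). The yellow spare is at (345,315). I'll fit the badge's pose to this picture.

```bash
python3 - <<'E'
from h import *
p,s=pickle.load(open("w2.pkl","rb")); save(p,"c3.png",(225,135,365,240),5)
hsv=cv2.cvtColor(p["pixels"],cv2.COLOR_RGB2HSV); H,S,V=cv2.split(hsv)
blue=(H>95)&(H<125)&(S>120)
m,st,ce=comp(blue,(337,175)); print("fin",st,ce, rect(m).tolist())
m,st,ce=comp(blue,(306,170)); print("patch",st,ce,rect(m).tolist())
g=cv2.cvtColor(p["pixels"],cv2.COLOR_RGB2GRAY)
for px,z in [((241,148),.004)]:pass
print(g[171,230:295].tolist()); print(g[145:200,263].tolist()); print(g[145:200,240].tolist())
E
```

```text
fin [329 151  16  48 663] [336.71342383 174.38914027] [[328.6595458984375, 197.89559936523438], [330.1326904296875, 150.754150390625], [344.43121337890625, 151.20098876953125], [342.95806884765625, 198.34243774414062]]
patch [290 154  31  33 990] [305.43939394 169.98888889] [[290.0, 154.0], [320.0, 154.0], [320.0, 186.0], [290.0, 186.0]]
[162, 161, 160, 150, 139, 134, 159, 181, 185, 186, 190, 188, 190, 187, 173, 152, 152, 155, 157, 153, 151, 154, 153, 156, 156, 157, 160, 162, 161, 158, 154, 156, 157, 154, 156, 159, 163, 163, 159, 158, 158, 163, 166, 167, 163, 167, 165, 159, 146, 122, 118, 142, 171, 186, 193, 191, 193, 190, 183, 167, 131, 101, 88, 91, 90]
[158, 158, 174, 182, 190, 188, 187, 188, 188, 190, 191, 185, 168, 132, 115, 127, 150, 153, 156, 162, 162, 162, 163, 161, 162, 155, 154, 152, 157, 155, 158, 165, 162, 160, 158, 158, 150, 160, 176, 187, 185, 188, 188, 186, 187, 188, 182, 158, 121, 100, 107, 134, 153, 158, 160]
[158, 164, 181, 185, 191, 190, 190, 191, 191, 187, 189, 189, 190, 191, 187, 187, 193, 187, 189, 190, 189, 188, 187, 189, 188, 189, 190, 191, 185, 186, 186, 188, 188, 188, 186, 187, 187, 187, 188, 189, 184, 187, 186, 186, 188, 183, 179, 154, 115, 103, 108, 132, 150, 156, 152]
```

View pics/c3.png

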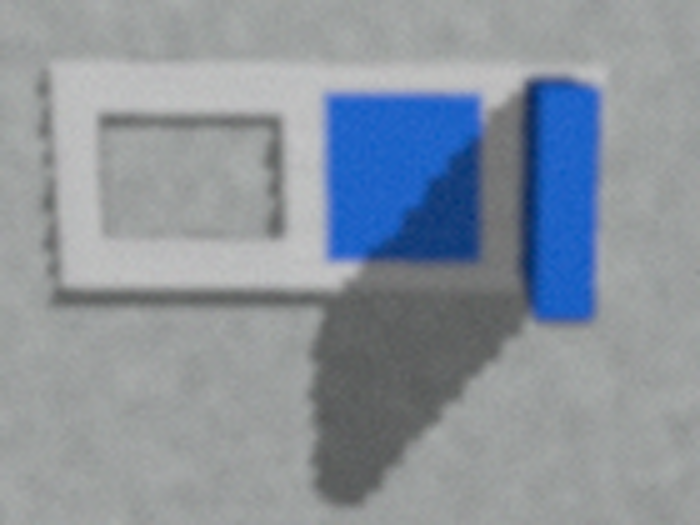

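```bash
python3 - <<'E'
from h import *
from scipy.optimize import least_squares
p,s=pickle.load(open("w2.pkl","rb"))
uv=np.array([[52,62],[60,290],[605,65],[102,115],[282,115],[284,238],[104,238],[600,88],[593,320],[540,320]])/5.+[225,135]-0.4
M=np.array([[-24.5,20,4],[-24.5,-20,4],[74,20,4],[-16.5,11,4],[16.5,11,4],[16.5,-11,4],[-16.5,-11,4],[69,18,54],[69,-18,54],[59,-18,54]])/1e3
def W(q,M=M): return M@R.from_euler('z',q[2]).as_matrix().T+[q[0],q[1],q[3] if len(q)>3 else 0]
f=lambda q:(proj(p,W(q))-uv).ravel()
r=least_squares(f,[.439,-.19,0.0]); print(r.x,np.degrees(r.x[2])); print(r.fun.reshape(-1,2).round(1).tolist())
r=least_squares(f,[.439,-.19,0.0,0]); print(r.x,np.degrees(r.x[2])); print(r.fun.reshape(-1,2).round(1).tolist())
print("fin",W(r.x,np.array([[.064,0,.054]])))
print("s",s["tool_pos"])
E
```

```text
[ 0.44156397 -0.18785006  0.00172729] 0.09896647930952447
[[-0.4, 0.1], [0.8, -0.4], [0.3, -0.4], [-0.8, -0.1], [0.2, -0.0], [0.4, 0.2], [0.1, 0.2], [0.5, -0.8], [0.6, 0.6], [-1.6, 0.6]]
[ 0.44150821 -0.18792901  0.00155866 -0.0010012 ] 0.08930463835599713
[[-0.2, 0.1], [0.9, -0.4], [0.2, -0.3], [-0.6, -0.0], [0.2, 0.0], [0.4, 0.2], [0.3, 0.1], [0.3, -0.8], [0.5, 0.5], [-1.8, 0.5]]
fin [[ 0.50550813 -0.18782926  0.0529988 ]]
s [ 0.4862041  -0.23498844  0.18998854]
```

Emit:
servo_tool(xyz=[[6.5,15.7,0],[6.5,15.7,0],[6.4,15.8,0],[0,0,-35],[0,0,-35],[0,0,-35],[0,0,-30],[0,0,-16],[0,0,-8],[0,0,0],[0,0,0]], turn=[[0,0,0],[0,0,0],[0,0,0],[0,0,0],[0,0,0],[0,0,0],[0,0,0],[0,0,0],[0,0,0],[0,0,0],[0,0,0]], claw=[60,40,40,40,40,40,40,40,40,40,40], squeeze=20)

```text
clock: 4.42
tool_pos: [0.5062, -0.1886, 0.0315]
orientation: [0.0, 0.706, 0.708, 0.0]
contact_force: [0.6, 0.2, -0.3]
finger_gap: 0.0401
```

```bash
python3 - <<'E'
from h import *
s=ctrl.get_state(); print(s["clock"],s["tool_pos"],s["finger_gap"],s["contact_force"])
p=imaging.get_image("scene"); save(p,"s1.png",(200,140,400,290),4)
p=imaging.get_image("wrist"); save(p,"w3.png")
E
```

```text
4.4167 [ 0.50620749 -0.18857826  0.0314558 ] 0.04005825551616859 [ 0.61153417  0.22077934 -0.3210191 ]
```

View pics/s1.png

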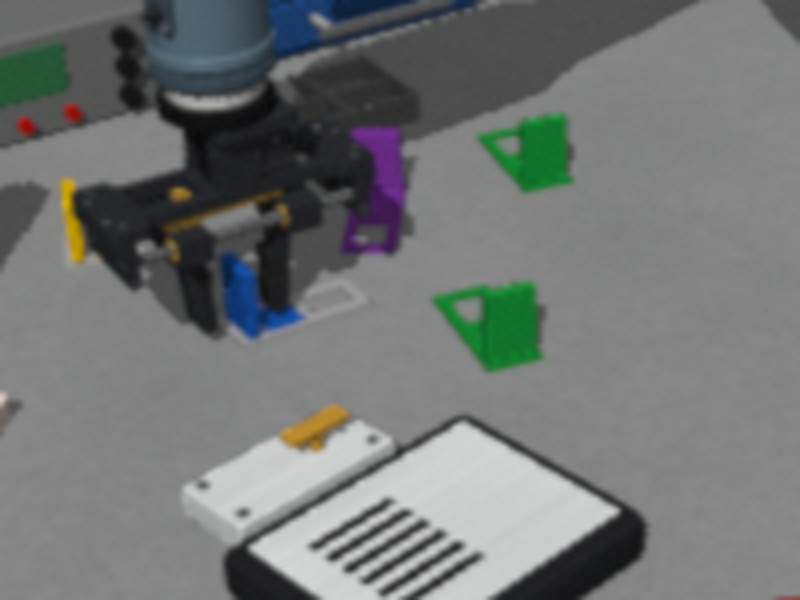

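View pics/w3.png

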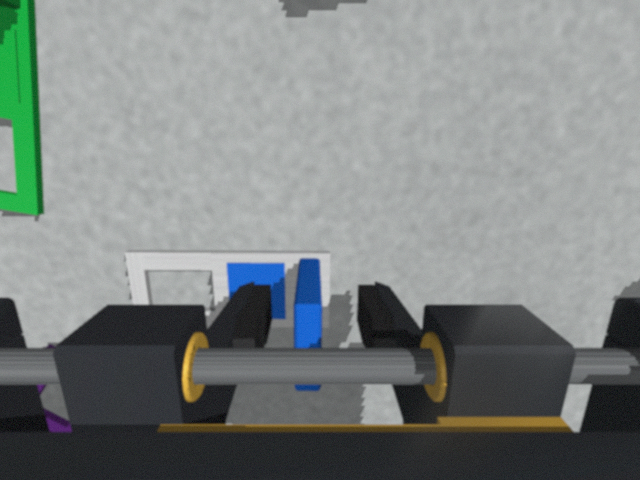

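The fin sits between the jaws: the scene crop has the blue fin at (240,295) and the wrist view has it at (308,300). I'll close on it.

Emit:
servo_tool(xyz=[[0,0,0],[0,0,0],[0,0,0],[0,0,0],[0,0,0],[0,0,0]], turn=[[0,0,0],[0,0,0],[0,0,0],[0,0,0],[0,0,0],[0,0,0]], claw=[24,14,8,8,8,8], squeeze=50)

```text
clock: 5.02
tool_pos: [0.5055, -0.1894, 0.031]
orientation: [0.0, 0.706, 0.708, -0.0]
contact_force: [-0.1, 1.2, 3.2]
finger_gap: 0.0096
```

Emit:
servo_tool(xyz=[[0,0,5],[0,0,15],[0,0,30],[0,0,40],[0,0,0],[0,0,0]], turn=[[0,0,0],[0,0,0],[0,0,0],[0,0,0],[0,0,0],[0,0,0]], claw=[8,8,8,8,8,8])

```text
clock: 5.52
tool_pos: [0.5071, -0.1902, 0.1234]
orientation: [0.003, 0.706, 0.708, 0.001]
contact_force: [0.2, 0.1, -1.8]
finger_gap: 0.0092
```

```bash
python3 - <<'E'
from h import *
s=ctrl.get_state(); print(s["clock"],s["tool_pos"],s["finger_gap"],s["contact_force"],s["ft_torque"],s["joint_pos"].round(3))
p=imaging.get_image("wrist"); save(p,"w4.png"); pickle.dump((p,s),open("w4.pkl","wb"))
p=imaging.get_image("scene"); save(p,"s2.png",(200,90,400,240),4);pickle.dump((p,s),open("s2.pkl","wb"))
E
```

```text
5.5167 [ 0.50708228 -0.19021215  0.12335407] 0.009199335168492381 [ 0.22066208  0.09381675 -1.82734565] [-0.03589226  0.07310146  0.07886432] [-0.578  0.263  1.8    0.     1.073 -0.58 ]
```

View pics/w4.png

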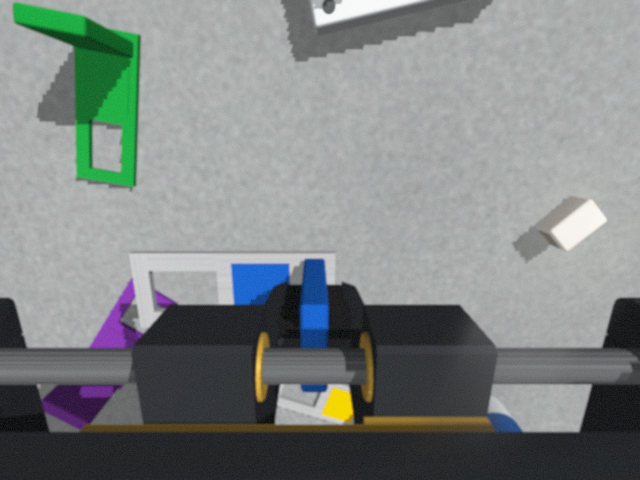

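View pics/s2.png

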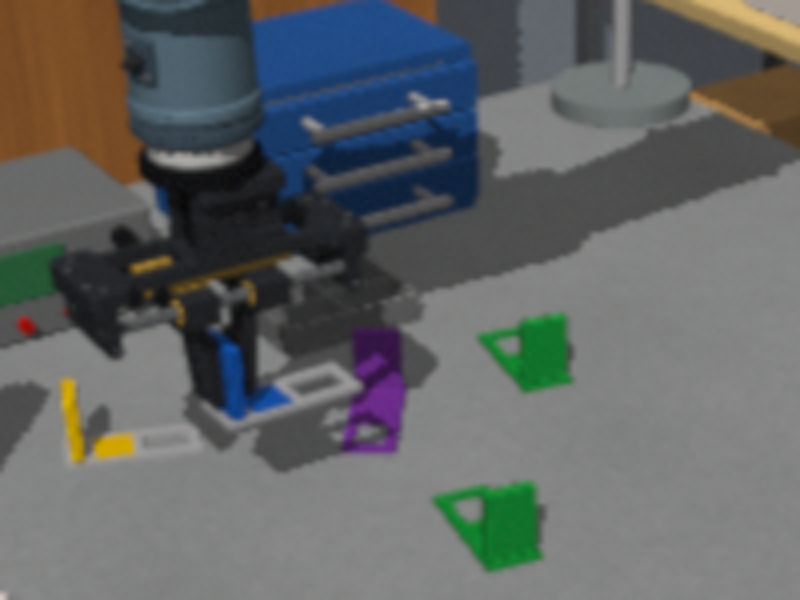

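```bash
python3 - <<'E'
from h import *
p,s=pickle.load(open("w4.pkl","rb")); save(p,"c4.png",(120,240,350,320),3.4)
E
```

```text
(no output)
```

View pics/c4.png

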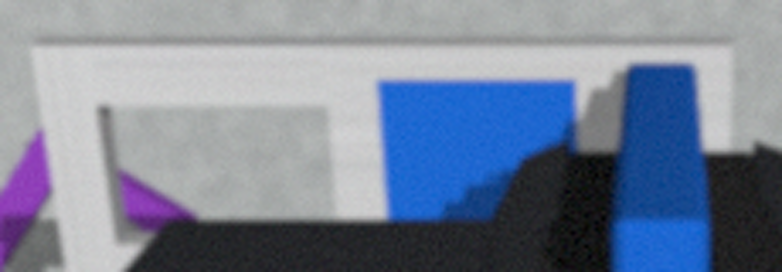

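```bash
cat >> h.py <<'E'
from scipy.optimize import least_squares
# badge nominal axes in tool: badge x=tool y, badge y=tool x, badge z=-tool z
NB=np.array([[0,1,0],[1,0,0],[0,0,-1.]])
def b2tool(q,M): # q: badge origin in tool(3, m), rotvec small in badge axes
    return (M@R.from_rotvec(q[3:]).as_matrix().T)@NB.T+q[:3]
CT=np.load("camtool.npy")
def projT(K,X,ct):
    c=(X-ct[:,3])@ct[:,:3]*[1,-1,-1]; u=c@K.T; return u[:,:2]/u[:,2:]
E
python3 - <<'E'
from h import *
p,s=pickle.load(open("w4.pkl","rb")); K,C,Rm=cam(p)
T=q2R(s["orientation"]).as_matrix(); print(T.round(4)); ct=np.c_[T.T@Rm,T.T@(C-s["tool_pos"])]; print(ct.round(4)); print(CT.round(4))
uv=np.array([[32,46],[733,46],[98,106],[328,106],[613,220],[710,220],[628,66],[693,66]])/3.4+[120,240]-.4
M=np.array([[-24.5,20,4],[74,20,4],[-16.5,11,4],[16.5,11,4],[59,18,54],[69,18,54],[59,18,4],[69,18,4]])/1e3
for pri in (1e-1,1e-2):
  q0=np.array([.0016,-.064,.031,0,0,0])
  f=lambda q:np.r_[(projT(K,b2tool(q,M),ct)-uv).ravel(),(q-q0)[3:]/pri]
  r=least_squares(f,q0); print((r.x*1e3).round(2)); print(r.fun[:16].reshape(-1,2).round(1).tolist())
E
```

```text
[[-0.0021  1.      0.0047]
 [ 1.      0.0021 -0.003 ]
 [-0.0031  0.0047 -1.    ]]
[[-6.000e-04  9.593e-01  2.823e-01  7.360e-02]
 [ 1.000e+00  4.000e-04  9.000e-04  1.500e-03]
 [ 7.000e-04  2.823e-01 -9.593e-01 -1.297e-01]]
[[-6.000e-04  9.597e-01  2.812e-01  7.150e-02]
 [ 1.000e+00  3.000e-04  1.100e-03  1.500e-03]
 [ 1.000e-03  2.812e-01 -9.597e-01 -1.297e-01]]
[  1.24 -62.85  30.65 -15.68   2.74  -8.15]
[[0.2, -0.1], [-0.4, 1.2], [-0.2, 0.0], [0.1, 0.4], [-0.3, -0.1], [0.4, 0.1], [-0.8, -0.9], [0.9, -0.8]]
[  1.23 -62.81  30.84  -9.36   2.57  -5.15]
[[0.3, 0.1], [-0.5, 0.8], [-0.0, 0.1], [0.2, 0.3], [-0.4, 0.3], [0.3, 0.4], [-0.8, -1.2], [0.9, -1.1]]
```

```bash
cat > plan.py <<'E'
import numpy as np, heapq
from scipy.ndimage import distance_transform_edt, map_coordinates
# obstacle distance field in anchor x-z section (mm)
res=0.25; xs=np.arange(-80,120,res); zs=np.arange(-15,60,res)
X,Z=np.meshgrid(xs,zs,indexing='ij')
def field(h0,h1):
    o=((abs(X)<=22)&(Z>=h0)&(Z<=h1+6))|((abs(X)<=5)&(Z>=0)&(Z<=h1+6))
    return distance_transform_edt(~o)*res, o
def pts():
    L=[]
    for a,b in((-24.5,-16.5),(16.5,74)):
        xx=np.linspace(a,b,int((b-a)/.5)+1); L+= [np.c_[xx,0*xx],np.c_[xx,0*xx+4]]
        zz=np.linspace(0,4,9); L+=[np.c_[0*zz+a,zz],np.c_[0*zz+b,zz]]
    # finger+fin block
    zz=np.linspace(14,60,47); L+=[np.c_[0*zz+41,zz]]; xx=np.linspace(41,64,24); L+=[np.c_[xx,0*xx+14]]
    return np.vstack(L)
P=pts()
gx=np.arange(-24,30.1,1.); gz=np.arange(0,60.1,1.); gt=np.radians(np.arange(0,60.1,2.))
def clear(F,x,z,t):
    c,s=np.cos(t),np.sin(t)
    px=c*P[:,0]-s*P[:,1]+x; pz=s*P[:,0]+c*P[:,1]+z
    d=map_coordinates(F,[(px+80)/res,(pz+15)/res],order=1,mode='nearest')
    dm=d.min()
    inb=(px>-38)&(px<82)
    b=pz[inb].min() if inb.any() else 9
    return dm,b
def cmap(F):
    D=np.zeros((len(gx),len(gz),len(gt)))
    for k,t in enumerate(gt):
        c,s=np.cos(t),np.sin(t); qx=c*P[:,0]-s*P[:,1]; qz=s*P[:,0]+c*P[:,1]
        for j,z in enumerate(gz):
            px=qx[None]+gx[:,None]; pz=np.broadcast_to(qz+z,px.shape)
            d=map_coordinates(F,[(px+80)/res,(pz+15)/res],order=1,mode='nearest').min(1)
            b=pz.min(1)+ (1.0 if True else 0)
            D[:,j,k]=np.where(b<0.99,0,np.minimum(d,b+3))
    return D
E
cat > run.py <<'E'
from plan import *
import sys
h0,h1=float(sys.argv[1]),float(sys.argv[2])
F,o=field(h0,h1); D=cmap(F)
# widest path (then shortest) : start from above level anywhere high -> (0,0,0)
s=(int(np.argmin(abs(gx))),0,0); print("goal clr",D[s])
best={s:D[s]}; pq=[(-D[s],s)]; par={s:None}; goal=None;seen=set()
while pq:
    d,n=heapq.heappop(pq)
    if n in seen: continue
    seen.add(n)
    if gz[n[1]]>=45: goal=n;break
    for dx in(-1,0,1):
     for dz in(-1,0,1):
      for dt in(-1,0,1):
        m=(n[0]+dx,n[1]+dz,n[2]+dt)
        if any(a<0 or a>=b for a,b in zip(m,D.shape)) or m in seen: continue
        w=min(-d,D[m])
        if w>best.get(m,0): best[m]=w;par[m]=n;heapq.heappush(pq,(-w,m))
print("bottleneck",best[goal])
W=best[goal]*0.8
# shortest path with clearance-weighted cost
dist={s:0};pq=[(0,s)];par={s:None};seen=set()
while pq:
    d,n=heapq.heappop(pq)
    if n in seen: continue
    seen.add(n)
    if gz[n[1]]>=40: goal=n;break
    for dx in(-1,0,1):
     for dz in(-1,0,1):
      for dt in(-1,0,1):
        m=(n[0]+dx,n[1]+dz,n[2]+dt)
        if any(a<0 or a>=b for a,b in zip(m,D.shape)) or m in seen: continue
        if D[m]<W: continue
        c=np.sqrt(dx*dx+dz*dz+2*dt*dt)*(1+8/(D[m]**2))
        if d+c<dist.get(m,1e9): dist[m]=d+c;par[m]=n;heapq.heappush(pq,(d+c,m))
n=goal
while n: print(gx[n[0]],gz[n[1]],np.degrees(gt[n[2]]).round(),D[n].round(2)); n=par[n]
E
python3 run.py 10 13.5; python3 run.py 10 10 | head -2
```

```text
goal clr 4.0
bottleneck 0.8301017639362557
-16.0 40.0 32.0 14.22
-16.0 39.0 32.0 13.4
-16.0 38.0 32.0 12.61
-16.0 37.0 32.0 11.86
-16.0 36.0 32.0 11.14
-16.0 35.0 32.0 10.47
-16.0 34.0 32.0 9.85
-16.0 33.0 32.0 9.3
-16.0 32.0 32.0 8.83
-16.0 31.0 32.0 8.45
-16.0 30.0 32.0 8.18
-16.0 29.0 32.0 8.03
-16.0 28.0 32.0 7.99
-16.0 27.0 32.0 7.99
-16.0 26.0 32.0 7.99
-16.0 25.0 32.0 7.99
-16.0 24.0 32.0 7.99
-16.0 23.0 32.0 7.99
-16.0 22.0 32.0 7.99
-16.0 21.0 32.0 7.99
-15.0 20.0 32.0 6.99
-14.0 19.0 32.0 5.99
-13.0 18.0 32.0 5.05
-12.0 17.0 32.0 4.36
-11.0 16.0 32.0 4.0
-10.0 15.0 32.0 3.68
-9.0 14.0 32.0 3.24
-8.0 14.0 32.0 2.51
-7.0 13.0 32.0 2.24
-6.0 13.0 32.0 2.24
-5.0 13.0 32.0 2.24
-4.0 13.0 32.0 2.24
-3.0 13.0 32.0 2.24
-2.0 13.0 32.0 2.24
-1.0 13.0 32.0 2.24
0.0 13.0 32.0 2.24
1.0 13.0 32.0 2.24
2.0 13.0 32.0 2.24
3.0 13.0 32.0 2.24
4.0 13.0 32.0 2.24
5.0 13.0 32.0 2.24
6.0 13.0 32.0 2.24
7.0 13.0 30.0 1.75
8.0 13.0 28.0 1.21
9.0 12.0 26.0 0.83
9.0 12.0 24.0 1.06
9.0 11.0 22.0 1.27
9.0 10.0 20.0 1.14
9.0 9.0 18.0 1.46
9.0 8.0 16.0 1.76
9.0 7.0 14.0 2.01
9.0 6.0 12.0 2.14
9.0 5.0 10.0 2.25
9.0 4.0 8.0 2.34
8.0 3.0 6.0 2.38
7.0 2.0 4.0 3.1
6.0 1.0 2.0 4.14
5.0 1.0 0.0 5.0
4.0 1.0 0.0 5.0
3.0 1.0 0.0 5.0
2.0 1.0 0.0 5.0
1.0 1.0 0.0 5.0
0.0 0.0 0.0 4.0
goal clr 4.0
bottleneck 1.4722733730953976
```

```bash
sed -i 's/^gx=.*/gx=np.arange(-18,18.1,.5); gz=np.arange(0,46.1,.5); gt=np.radians(np.arange(0,46.1,1.))/; s/D\[:,j,k\]=.*/D[:,j,k]=np.where(b<0.99,0,np.minimum(d,(b-1)*1.0+0.5))/' plan.py
for a in "10 13.5" "10 10" "11 12.5" "13.5 13.5"; do echo == $a; python3 run.py $a | awk 'NR<3 || ($2<22)' > plan_${a// /_}.txt; head -2 plan_${a// /_}.txt; done; cat plan_11_12.5.txt | awk 'NR%2==0'
```

```text
== 10 13.5
goal clr 0.5
bottleneck 0.5
== 10 10
goal clr 0.5
bottleneck 0.5
== 11 12.5
goal clr 0.5
bottleneck 0.5
== 13.5 13.5
goal clr 0.5
bottleneck 0.5
bottleneck 0.5
-14.5 21.0 28.0 7.07
-14.5 20.0 28.0 7.07
-13.5 19.0 28.0 6.07
-12.5 18.0 28.0 5.12
-11.5 17.0 28.0 4.43
-10.5 16.0 28.0 4.0
-9.5 15.0 28.0 3.59
-8.5 14.0 28.0 3.0
-7.5 13.5 28.0 2.5
-6.5 13.0 28.0 2.0
-5.5 13.0 28.0 2.0
-4.5 13.0 28.0 2.0
-3.5 13.0 28.0 2.0
-2.5 13.0 28.0 2.0
-1.5 13.0 28.0 2.0
-0.5 13.0 28.0 2.0
0.5 13.0 28.0 2.0
1.5 13.0 28.0 2.0
2.5 13.0 28.0 2.0
3.5 13.0 28.0 2.0
4.5 13.0 28.0 2.0
5.5 13.0 28.0 2.0
6.5 13.0 28.0 2.0
7.5 13.0 26.0 1.64
8.5 12.5 24.0 1.56
8.5 12.0 22.0 1.47
9.0 11.0 20.0 1.5
9.0 10.5 18.0 1.67
9.0 9.5 16.0 1.76
9.0 9.0 14.0 2.01
9.0 8.0 12.0 2.14
9.0 7.0 10.0 2.25
9.0 6.0 8.0 2.34
8.5 5.0 6.0 2.51
8.0 4.0 4.0 2.79
7.0 3.5 2.0 3.14
6.0 3.0 0.0 3.5
5.0 3.0 0.0 3.5
4.0 3.0 0.0 3.5
3.0 3.0 0.0 3.5
2.0 3.0 0.0 3.5
1.0 2.0 0.0 2.5
0.0 1.0 0.0 1.5
0.0 0.0 0.0 0.5
```

Emit:
servo_tool(xyz=[[18.8,23.5,-2],[18.8,23.5,-2],[18.8,23.5,-2],[18.8,23.5,-2],[18.8,23.5,-2],[0,0,0],[0,0,0],[0,0,0]], turn=[[0,0,0.0426],[0,0,0.0426],[0,0,0.0426],[0,0,0.0426],[0,0,0.0426],[0,0,0],[0,0,0],[0,0,0]], claw=[8,8,8,8,8,8,8,8])

```text
clock: 6.28
tool_pos: [0.598, -0.0715, 0.1088]
orientation: [-0.002, 0.627, 0.779, -0.001]
contact_force: [-0.2, 0.3, -1.1]
finger_gap: 0.0091
```

```bash
python3 - <<'E'
from h import *
s=ctrl.get_state(); print(s["clock"],s["tool_pos"],s["finger_gap"],s["contact_force"],s["ft_torque"],s["joint_pos"].round(3)); print(q2R(s["orientation"]).as_matrix().round(4))
p=imaging.get_image("wrist"); save(p,"w5.png"); pickle.dump((p,s),open("w5.pkl","wb"))
E
```

```text
6.2833 [ 0.59800131 -0.07151156  0.10878212] 0.009125785656621668 [-0.17338095  0.25530878 -1.14709754] [-0.10337339 -0.03298632  0.01912696] [-0.316  0.408  1.64  -0.     1.097 -0.531]
[[-2.134e-01  9.770e-01 -3.600e-03]
 [ 9.770e-01  2.134e-01  8.000e-04]
 [ 1.500e-03 -3.300e-03 -1.000e+00]]
```

View pics/w5.png

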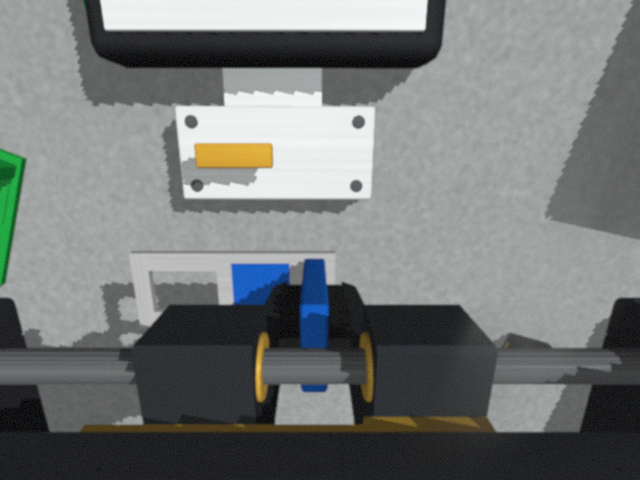

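```bash
python3 - <<'E'
from h import *
p,s=pickle.load(open("w5.pkl","rb")); save(p,"c5.png",(165,95,385,220),3.6)
E
```

```text
(no output)
```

View pics/c5.png

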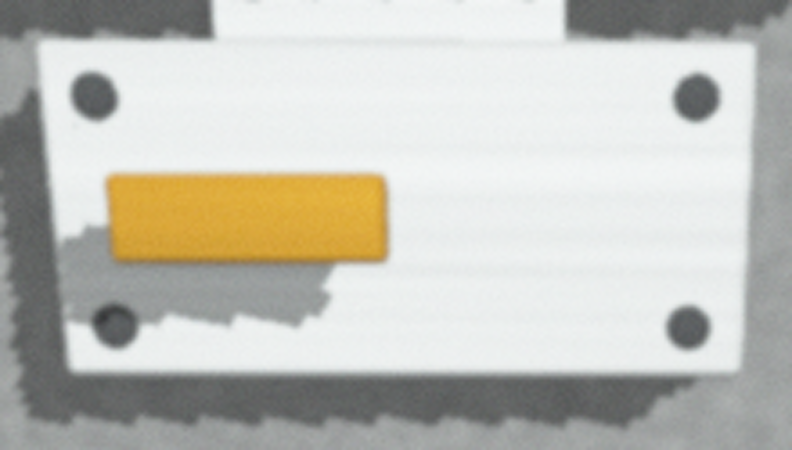

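```bash
cat > fita.py <<'E'
from h import *
def fit(p,s,uvb,uvh,free_cam=False):
    Mb=np.array([[-38,28],[82,28],[82,-28],[-38,-28]])/1e3; Mh=np.array([[-22,7],[22,7],[22,-7],[-22,-7]])/1e3
    def W(q):
        Rz=np.array([[np.cos(q[2]),-np.sin(q[2])],[np.sin(q[2]),np.cos(q[2])]])
        b=np.c_[Mb@Rz.T+q[:2],np.full(4,.02+q[4])]; h=np.c_[Mh@Rz.T+q[:2],np.full(4,.026+q[3]+q[4])]; return np.vstack([b,h])
    uv=np.vstack([uvb,uvh])
    f=lambda q:np.r_[(proj(p,W(q))-uv).ravel(),q[4]/.002,(q[3]-.01175)/.002]
    r=least_squares(f,[.54,-.018,.216,.0117,0],x_scale=[.01,.01,.1,.01,.01]); J=r.jac; cov=np.linalg.inv(J.T@J)*0.25
    print("anchor",(r.x*1e3).round(2),"sd",(np.sqrt(np.diag(cov))*1e3).round(2)); print(r.fun[:16].reshape(-1,2).round(1).tolist()); return r.x
E
python3 - <<'E'
from fita import *
p,s=pickle.load(open("w5.pkl","rb"))
c=lambda L:np.array(L)/3.6+[165,95]-.4
q=fit(p,s,c([[38,42],[755,43],[741,373],[68,373]]),c([[107,175],[385,175],[387,261],[114,262]]))
T=q2R(s["orientation"]).as_matrix(); yaw=np.arctan2(T[1,1],T[0,1]); print("tool yaw",yaw)
ax=np.array([np.cos(q[2]),np.sin(q[2])]); ay=np.array([-ax[1],ax[0]])
d=s["tool_pos"][:2]-q[:2]; print("TCP in anchor",d@ax,d@ay)
E
```

```text
anchor [540.48 -17.75 213.39  11.96  -2.19] sd [0.14 0.11 2.08 0.63 0.44]
[[-0.9, -0.3], [0.0, -0.5], [-0.5, 0.8], [0.6, 0.5], [-0.2, -0.7], [0.2, -0.6], [0.4, 0.7], [0.2, 0.3]]
tool yaw 0.21501457691239872
TCP in anchor 0.044826749336552854 -0.06472345722567992
```

```bash
cat > fitb.py <<'E'
from h import *
def fitb(p,uv,M,q0,pri):
    # badge world pose: x,y,z + rotvec relative to nominal Rz(yaw)Ry(-pitch)
    x0=np.array(q0[:3]); R0=q0[3]
    def W(q): return (R0*R.from_rotvec(q[3:])).apply(M)+q[:3]
    f=lambda q:np.r_[(proj(p,W(q))-uv).ravel(),q[3:]/pri]
    r=least_squares(f,np.r_[x0,0,0,0]); print("badge",(r.x*1e3).round(2)); print(r.fun[:2*len(M)].reshape(-1,2).round(1).tolist()); return r.x
E
python3 - <<'E'
from fitb import *
p,s=pickle.load(open("w5.pkl","rb")); save(p,"c6.png",(120,240,350,320),3.4)
T=q2R(s["orientation"]).as_matrix(); Rb=R.from_matrix(T@NB)
uv=np.array([[32,46],[733,46],[98,106],[328,106],[613,220],[710,220],[628,66],[693,66]])/3.4+[120,240]-.4
M=np.array([[-24.5,20,4],[74,20,4],[-16.5,11,4],[16.5,11,4],[59,18,54],[69,18,54],[59,18,4],[69,18,4]])/1e3
for pr in (.02,.005):
  q=fitb(p,uv,M,(s["tool_pos"]-[.062,.015,.031],)[0].tolist()+[Rb],pr)
  A=np.array([.5405,-.0178]); ax=np.array([np.cos(.2134),np.sin(.2134)]); ay=np.array([-ax[1],ax[0]])
  d=q[:2]-A; print("badge in anchor",d@ax,d@ay,q[2], "in tool",T.T@(q[:3]-s["tool_pos"]))
E
```

```text
badge [536.46 -83.96  78.29 -13.36   2.92  -7.06]
[[0.3, -0.0], [-0.4, 1.1], [-0.1, 0.0], [0.2, 0.4], [-0.3, 0.1], [0.4, 0.2], [-0.8, -1.0], [0.9, -0.9]]
badge in anchor -0.017960715351494135 -0.06380244030884388 0.07828821283797956 in tool [ 0.00092312 -0.06267852  0.03070536]
badge [536.55 -83.94  78.07  -4.28   1.69  -2.3 ]
[[0.4, 0.2], [-0.4, 0.5], [0.1, 0.2], [0.3, 0.2], [-0.5, 0.6], [0.2, 0.7], [-0.8, -1.5], [0.9, -1.5]]
badge in anchor -0.017868386776729844 -0.06380015207437433 0.07806839069016346 in tool [ 0.00092492 -0.06258546  0.03092488]
```

View pics/c6.png

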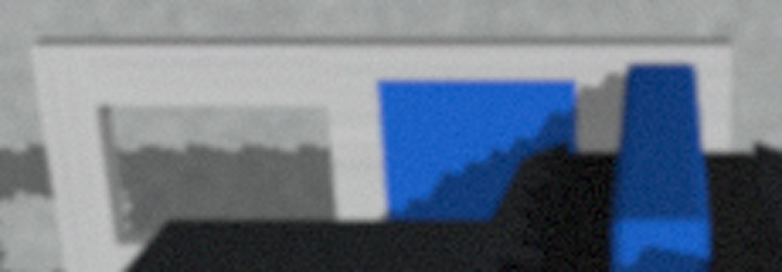

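The badge is now at (-17.9,-63.8) mm in the anchor frame. The anchor is at (0.5405,-0.0178), yaw 12.2°, with h about 12 mm. Next I'll tilt the tip down 28°, still off to the side.

Emit:
servo_tool(xyz=[[-3.9,-0.8,1],[-3.9,-0.8,1],[-3.9,-0.8,1],[-3.9,-0.8,1],[-3.9,-0.8,1],[0,0,0],[0,0,0],[0,0,0]], turn=[[0.0207,-0.0955,0],[0.0207,-0.0955,0],[0.0207,-0.0955,0],[0.0207,-0.0955,0],[0.0207,-0.0955,0],[0,0,0],[0,0,0],[0,0,0]], claw=[8,8,8,8,8,8,8,8])

```text
clock: 7.0
tool_pos: [0.5803, -0.077, 0.1163]
orientation: [0.152, 0.609, 0.755, 0.187]
contact_force: [0.4, 0.1, -1.1]
finger_gap: 0.0096
```

```bash
cat >> h.py <<'E'
A0=np.array([.5405,-.0178]); AY=.2134; SEAT=.020; BT=np.array([.0009,-.0626,.0309])  # badge origin in tool
def badge_in_anchor(s,A=None,yaw=None,bt=None):
    A=A0 if A is None else A; yaw=AY if yaw is None else yaw; bt=BT if bt is None else bt
    T=q2R(s["orientation"]).as_matrix(); o=s["tool_pos"]+T@bt; Rb=T@NB
    Ra=R.from_euler('z',yaw).as_matrix(); o=Ra.T@(o-[A[0],A[1],SEAT]); Rr=Ra.T@Rb
    return o*1e3, np.degrees(np.arctan2(Rr[2,0],Rr[0,0])), np.degrees(np.arctan2(Rr[1,0],np.hypot(Rr[0,0],Rr[2,0]))), np.degrees(np.arctan2(Rr[2,1],Rr[2,2]))
def rep(s=None):
    s=s or ctrl.get_state(); o,t,y,r=badge_in_anchor(s); print("t",round(s["clock"],2),"tcp",(s["tool_pos"]*1e3).round(1),"badge@anchor",o.round(1),"tilt",round(t,2),"yaw",round(y,2),"roll",round(r,2),"F",s["contact_force"].round(1),"M",s["ft_torque"].round(2),"gap",round(s["finger_gap"]*1e3,1)); return s
E
python3 - <<'E'
from h import *
s=rep(); print(s["joint_pos"].round(2))
p=imaging.get_image("wrist"); save(p,"w6.png"); pickle.dump((p,s),open("w6.pkl","wb")); rep()
E
```

```text
t 7.0 tcp [580.3 -77.  116.3] badge@anchor [-14.5 -65.5  39.7] tilt 27.9 yaw 0.01 roll -0.09 F [ 0.4  0.1 -1.1] M [-0.12  0.34  0.01] gap 9.6
[-0.49  0.17  2.02  0.53  0.64 -1.09]
t 7.05 tcp [581.  -76.8 116.6] badge@anchor [-13.8 -65.5  40. ] tilt 27.95 yaw 0.08 roll -0.13 F [ 0.7  0.  -1.7] M [-0.08  0.31 -0.  ] gap 9.5
```

View pics/w6.png

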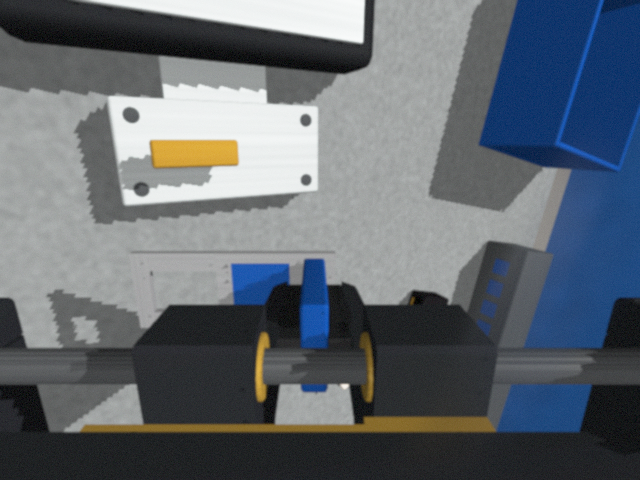

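```bash
python3 - <<'E'
from h import *
p,s=pickle.load(open("w6.pkl","rb")); save(p,"c7.png",(100,85,330,215),3.4)
E
```

```text
(no output)
```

View pics/c7.png

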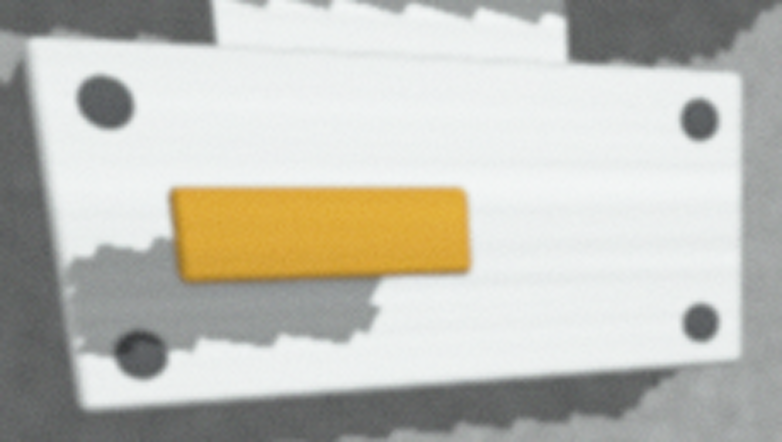

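```bash
python3 - <<'E'
from fita import *; from fitb import *
p,s=pickle.load(open("w6.pkl","rb"))
c=lambda L:np.array(L)/3.4+[100,85]-.4
q=fit(p,s,c([[28,38],[740,73],[740,357],[83,409]]),c([[173,188],[465,188],[469,270],[186,282]]))
T=q2R(s["orientation"]).as_matrix(); Rb=R.from_matrix(T@NB)
uv=np.array([[32,46],[733,46],[98,106],[328,106],[613,220],[710,220],[628,66],[693,66]])/3.4+[120,240]-.4
M=np.array([[-24.5,20,4],[74,20,4],[-16.5,11,4],[16.5,11,4],[59,18,54],[69,18,54],[59,18,4],[69,18,4]])/1e3
b=fitb(p,uv,M,(s["tool_pos"]+T@BT).tolist()+[Rb],.005)
ax=np.array([np.cos(q[2]),np.sin(q[2])]); ay=np.array([-ax[1],ax[0]]); d=b[:2]-q[:2]
print("rel badge in anchor",d@ax*1e3,d@ay*1e3,(b[2]-.02-q[4])*1e3)
print("state:",badge_in_anchor(s))
E
```

```text
anchor [541.67 -17.45 214.27  10.37  -2.97] sd [0.11 0.1  2.04 0.66 0.43]
[[-0.4, -0.1], [-0.0, -0.3], [-0.1, 1.1], [0.9, 0.7], [-0.4, -0.8], [0.2, -0.9], [0.6, 0.6], [-0.5, 0.1]]
badge [540.8  -84.76  59.01  -4.36   1.75  -2.12]
[[0.4, 0.2], [-0.4, 0.5], [0.1, 0.1], [0.3, 0.2], [-0.5, 0.6], [0.2, 0.7], [-0.8, -1.5], [0.9, -1.4]]
rel badge in anchor -15.160551420496551 -65.58068267578294 41.977114606210485
state: (array([-14.48386771, -65.47142449,  39.71059294]), np.float64(27.899124356589205), np.float64(0.005370339168424781), np.float64(-0.09304847339549355))
```

Emit:
servo_tool(xyz=[[-3,12.7,0],[-3,12.8,0],[-3,12.7,0],[-3,12.8,0],[-3,12.8,0],[0,0,0],[0,0,0],[0,0,0]], turn=[[0,0,0],[0,0,0],[0,0,0],[0,0,0],[0,0,0],[0,0,0],[0,0,0],[0,0,0]], claw=[8,8,8,8,8,8,8,8])

```text
clock: 7.72
tool_pos: [0.5656, -0.0118, 0.1161]
orientation: [0.152, 0.608, 0.756, 0.188]
contact_force: [0.3, -0.2, -1.8]
finger_gap: 0.0096
```

```bash
python3 - <<'E'
from h import *
s=rep(); p=imaging.get_image("wrist"); save(p,"w7.png"); pickle.dump((p,s),open("w7.pkl","wb")); s=rep(); p=imaging.get_image("top"); save(p,"t7.png",(300,160,420,260),6); s=rep()
p=imaging.get_image("scene"); save(p,"s7.png",(220,190,340,280),6); s=rep();print(s["joint_pos"].round(2))
E
```

```text
t 7.72 tcp [565.6 -11.8 116.1] badge@anchor [-14.9   1.3  39.4] tilt 28.02 yaw 0.16 roll -0.09 F [ 0.3 -0.2 -1.8] M [-0.1   0.33  0.04] gap 9.6
t 7.77 tcp [565.6 -12.1 116. ] badge@anchor [-15.    1.   39.4] tilt 28.02 yaw 0.12 roll -0.08 F [-1.   0.5 -1. ] M [-0.11  0.3   0.03] gap 9.8
t 7.82 tcp [565.5 -12.4 116. ] badge@anchor [-15.2   0.8  39.3] tilt 28.01 yaw 0.09 roll -0.08 F [ 0.2 -0.7 -1.6] M [-0.08  0.33 -0.01] gap 9.3
t 7.87 tcp [565.4 -12.5 115.8] badge@anchor [-15.3   0.7  39.2] tilt 28.0 yaw 0.07 roll -0.07 F [ 0.1 -0.  -1. ] M [-0.16  0.39  0.01] gap 9.4
[-0.37  0.12  2.09  0.49  0.58 -0.95]
```

View pics/w7.png

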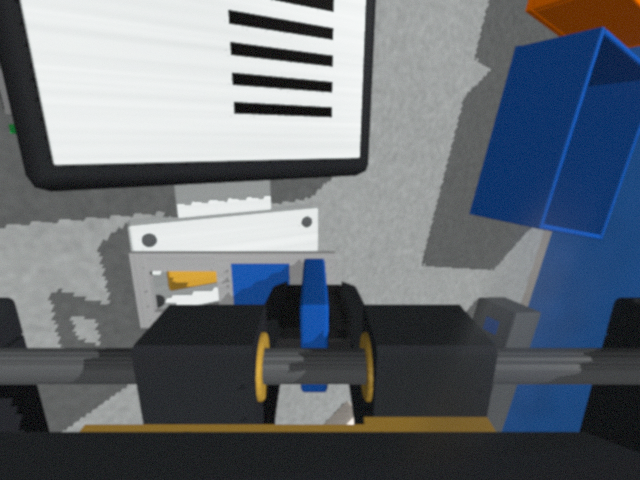

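View pics/t7.png

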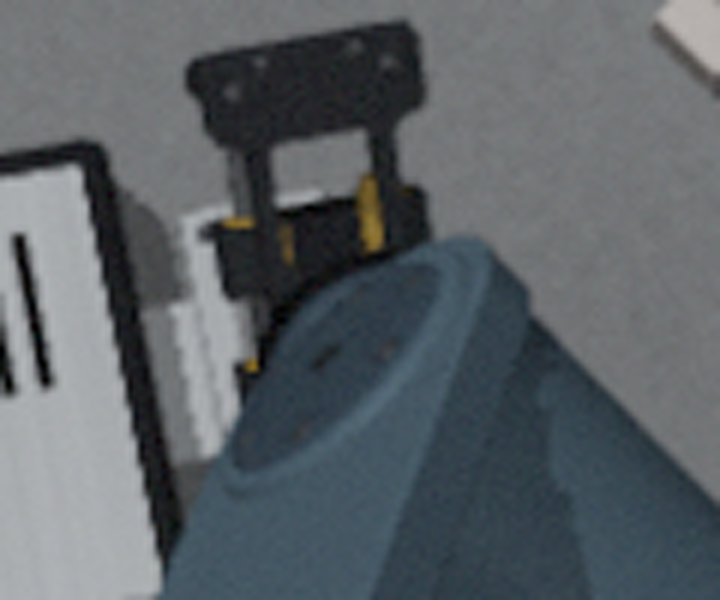

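View pics/s7.png

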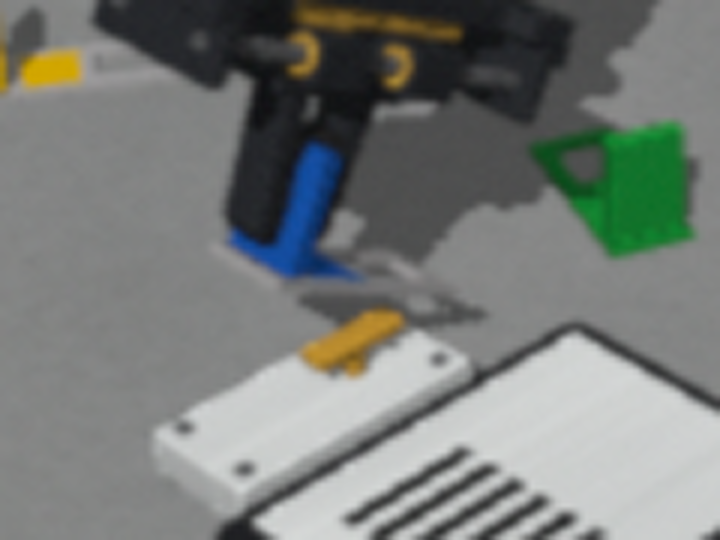

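The tilted plate is hanging over the stud. The scene crop shows it just beyond the brass head at (355,340), and the wrist view shows brass through the eye at (190,280). I'll lower it straight down first.

Emit:
servo_tool(xyz=[[0.5,0,-5],[0.5,0,-5],[0,0,-5],[0,0,-4],[0,0,0],[0,0,0],[0,0,0],[0,0,0]], turn=[[0,0,0],[0,0,0],[0,0,0],[0,0,0],[0,0,0],[0,0,0],[0,0,0],[0,0,0]], claw=[8,8,8,8,8,8,8,8])

```text
clock: 8.53
tool_pos: [0.5661, -0.012, 0.0969]
orientation: [0.152, 0.609, 0.756, 0.188]
contact_force: [-0.4, -0.1, -0.7]
finger_gap: 0.0094
```

```bash
python3 - <<'E'
from h import *
s=rep(); p=imaging.get_image("wrist"); save(p,"w8.png",(110,190,350,330),3.3); pickle.dump((p,s),open("w8.pkl","wb")); s=rep()
p=imaging.get_image("scene"); save(p,"s8.png",(220,190,340,280),6); s=rep()
E
```

```text
t 8.53 tcp [566.1 -12.   96.9] badge@anchor [-14.5   1.1  20.2] tilt 28.01 yaw 0.09 roll -0.06 F [-0.4 -0.1 -0.7] M [-0.09  0.34 -0.04] gap 9.4
t 8.58 tcp [566.2 -12.   97. ] badge@anchor [-14.4   1.1  20.3] tilt 28.02 yaw 0.1 roll -0.07 F [ 0.  -0.4 -0.8] M [-0.12  0.33 -0.02] gap 9.7
t 8.63 tcp [566.1 -12.   97. ] badge@anchor [-14.5   1.   20.3] tilt 28.02 yaw 0.1 roll -0.06 F [ 0.1 -0.1 -1.5] M [-0.14  0.37  0.03] gap 9.6
```

View pics/w8.png

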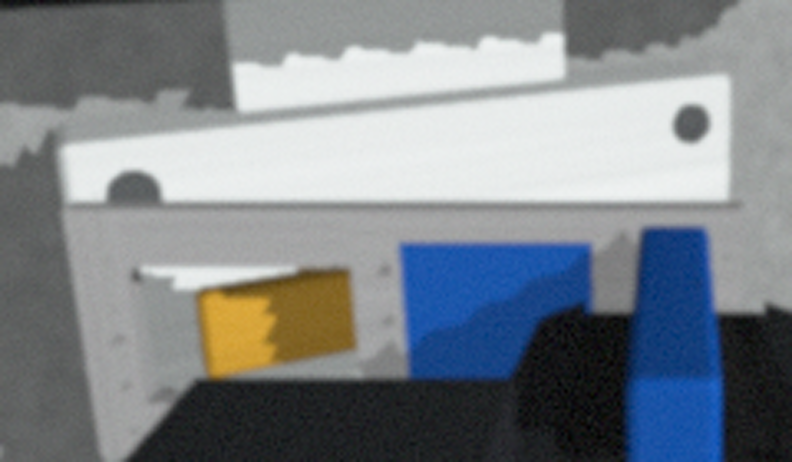

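View pics/s8.png

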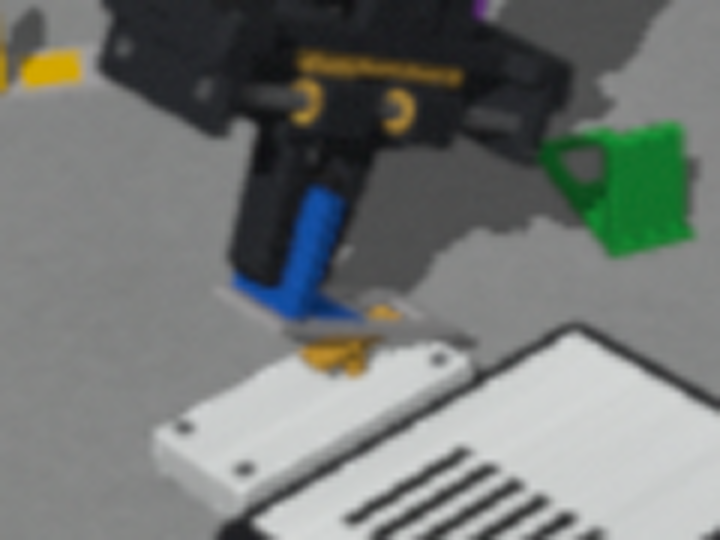

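```bash
python3 - <<'E'
from h import *
p,s=pickle.load(open("w8.pkl","rb"))
ob=np.array([[198,290],[208,376],[60,145],[730,75],[729,202]])/3.3+[110,190]-.4
# predicted head -x end top corners for various h, and base +y corners
ax=np.array([np.cos(AY),np.sin(AY)]); ay=np.array([-ax[1],ax[0]])
f=lambda x,y,z:np.r_[A0+x*ax/1e3+y*ay/1e3,z/1e3+.02]
for h in (10,11,12,13.5): print(h,proj(p,[f(-22,7,h+6),f(-22,-7,h+6)]).round(1).tolist())
print("base",proj(p,[f(-38,28,0),f(82,28,0)]).round(1).tolist()); print("obs",ob.round(1).tolist())
T=q2R(s["orientation"]).as_matrix(); 
B=lambda M:proj(p,(np.array(M)/1e3)@(T@NB).T+s["tool_pos"]+T@BT).round(1).tolist()
print("badge pred",B([[-24.5,20,4],[74,20,4],[-16.5,11,4],[16.5,11,4]])); print("obs",(np.array([[68,206],[740,206],[133,266]])/3.3+[110,190]-.4).round(1).tolist())
print("px per mm x,y",proj(p,[f(-22,7,17),f(-21,7,17),f(-22,8,17),f(-22,7,18)]).round(2).tolist())
E
```

```text
10 [[168.2, 278.0], [171.4, 303.4]]
11 [[168.4, 278.7], [171.7, 304.2]]
12 [[168.7, 279.4], [171.9, 305.0]]
13.5 [[169.0, 280.4], [172.3, 306.2]]
base [[125.5, 233.9], [331.4, 211.7]]
obs [[169.6, 277.5], [172.6, 303.5], [127.8, 233.5], [330.8, 212.3], [330.5, 250.8]]
badge pred [[127.8, 254.0], [334.3, 254.0], [147.2, 271.6], [215.3, 271.6]]
obs [[130.2, 252.0], [333.8, 252.0], [149.9, 270.2]]
px per mm x,y [[168.44, 278.66], [170.59, 278.3], [168.2, 276.79], [168.66, 279.35]]
```

Emit:
servo_tool(xyz=[[2,0,-2],[2,0,-2],[2,0.1,-2],[0,0,0],[0,0,0],[0,0,0]], turn=[[0,0,0],[0,0,0],[0,0,0],[0,0,0],[0,0,0],[0,0,0]], claw=[8,8,8,8,8,8])

```text
clock: 9.13
tool_pos: [0.5719, -0.0117, 0.0905]
orientation: [0.152, 0.609, 0.756, 0.188]
contact_force: [0.8, 0.5, -2.7]
finger_gap: 0.0098
```

```bash
python3 - <<'E'
from h import *
s=rep(); p=imaging.get_image("wrist"); save(p,"w9.png",(110,190,350,330),3.3); pickle.dump((p,s),open("w9.pkl","wb")); s=rep()
E
```

```text
t 9.13 tcp [571.9 -11.7  90.5] badge@anchor [-8.8  0.1 13.9] tilt 27.98 yaw 0.09 roll -0.03 F [ 0.8  0.5 -2.7] M [-0.1   0.38  0.01] gap 9.8
t 9.18 tcp [571.9 -11.8  90.6] badge@anchor [-8.8  0.1 14. ] tilt 27.99 yaw 0.09 roll -0.04 F [-0.1  0.5 -1.7] M [-0.14  0.39 -0.03] gap 9.7
```

View pics/w9.png

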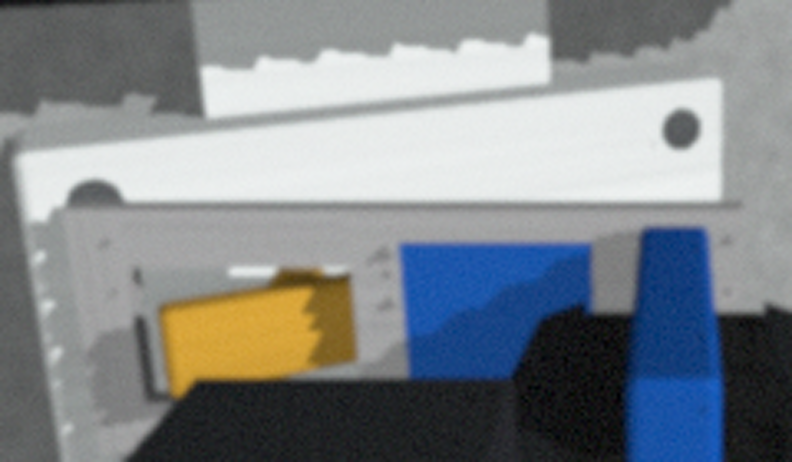

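The head's end shows in the eye at (160,305)–(355,360) in the crop, clear of the bar on its left. Now I'll slide the bar under the head toward the stem.

Emit:
servo_tool(xyz=[[2.4,0.5,-0.2],[2.4,0.5,-0.2],[2.4,0.5,-0.2],[0,0,0],[0,0,0]], turn=[[0,0,0],[0,0,0],[0,0,0],[0,0,0],[0,0,0]], claw=[8,8,8,8,8])

```text
clock: 9.6
tool_pos: [0.5794, -0.0103, 0.0901]
orientation: [0.152, 0.608, 0.756, 0.188]
contact_force: [-1.0, 1.5, -1.4]
finger_gap: 0.0095
```

```bash
python3 -c "
from h import *
rep()"
```

```text
t 9.6 tcp [579.4 -10.3  90.1] badge@anchor [-1.2 -0.1 13.5] tilt 28.0 yaw 0.1 roll -0.05 F [-1.   1.5 -1.4] M [-0.1   0.33  0.01] gap 9.5
```

Emit:
servo_tool(xyz=[[2.4,0.5,-0.1],[2.4,0.5,-0.1],[2.4,0.5,-0.1],[0,0,0],[0,0,0]], turn=[[0,0,0],[0,0,0],[0,0,0],[0,0,0],[0,0,0]], claw=[8,8,8,8,8])

```text
clock: 10.02
tool_pos: [0.5865, -0.0088, 0.0898]
orientation: [0.152, 0.608, 0.756, 0.188]
contact_force: [0.5, 0.5, -1.0]
finger_gap: 0.0094
```

```bash
python3 - <<'E'
from h import *
s=rep(); p=imaging.get_image("wrist"); save(p,"w10.png",(110,190,350,330),3.3); pickle.dump((p,s),open("w10.pkl","wb")); s=rep()
p=imaging.get_image("scene"); save(p,"s10.png",(220,190,340,280),6); s=rep()
E
```

```text
t 10.02 tcp [586.5  -8.8  89.8] badge@anchor [ 6.1 -0.1 13.1] tilt 27.99 yaw 0.1 roll -0.05 F [ 0.5  0.5 -1. ] M [-0.14  0.35 -0.01] gap 9.4
t 10.07 tcp [586.4  -8.7  89.8] badge@anchor [ 6.  -0.1 13.1] tilt 27.99 yaw 0.1 roll -0.04 F [-0.3 -0.3 -1.2] M [-0.14  0.38 -0.05] gap 9.5
t 10.12 tcp [586.3  -8.7  89.7] badge@anchor [ 5.9 -0.  13.1] tilt 27.98 yaw 0.09 roll -0.04 F [-0.5 -0.3 -1.1] M [-0.09  0.31 -0.  ] gap 9.4
```

View pics/w10.png

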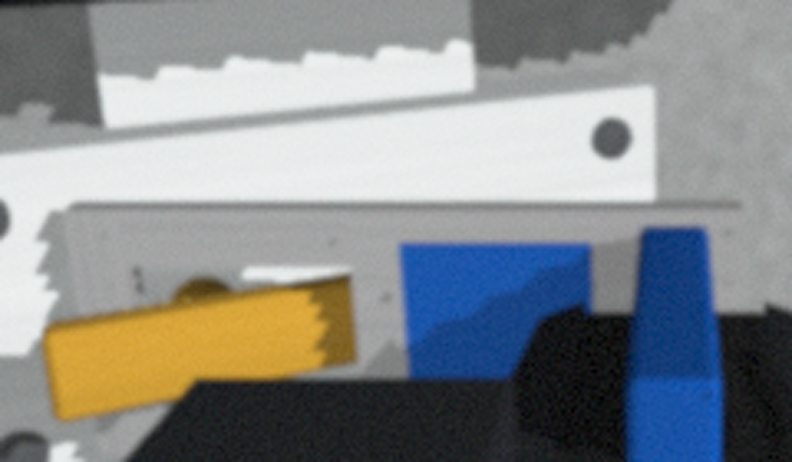

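View pics/s10.png

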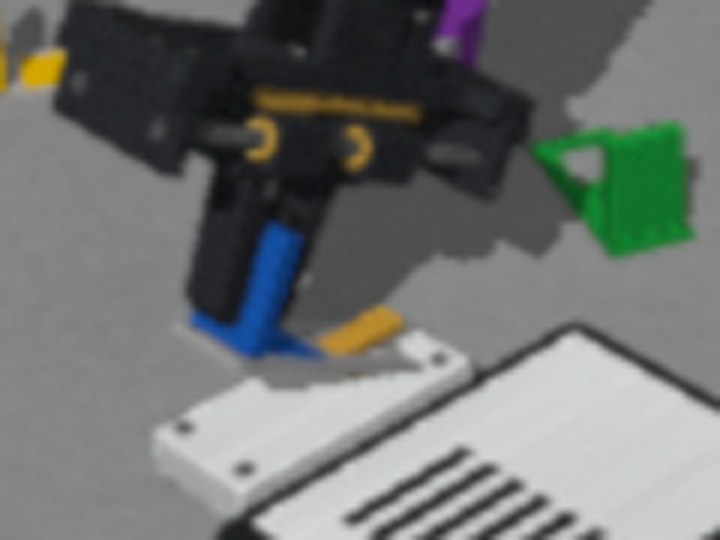

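The head passes through the eye and the stem is visible at (205,290), with no contact force. I'll compute the levelling rows.

```bash
python3 - <<'E'
from h import *
s=rep()
W=[(6.0,13.1,28),(6.8,13,27),(7.5,13,26),(8,12.8,25),(8.5,12.5,24),(8.5,12.2,23),(8.7,11.8,22),(8.9,11.4,21),(9,11,20),(9,10.7,19),(9,10.3,18),(9,9.9,17),(9,9.5,16),(9,8.8,14),(9,8,12),(9,7,10),(9,6,8),(8.5,5,6),(8,4,4),(7,3.5,2),(6,3,0)]
ax=np.array([np.cos(AY),np.sin(AY)])
def tcp(x,z,t): t=np.radians(t); return np.array([x+62.6*np.cos(t)-30.9*np.sin(t), z+62.6*np.sin(t)+30.9*np.cos(t)])
for a,b in zip(W,W[1:]):
    d=tcp(*b)-tcp(*a); w=np.radians(a[2]-b[2]); print(b,"xyz",(d[0]*ax).round(2),d[1].round(2),"turn",(w*np.array([-ax[1],ax[0]])).round(4))
E
```

```text
t 10.12 tcp [586.3  -8.7  89.7] badge@anchor [ 5.9 -0.  13.1] tilt 27.98 yaw 0.09 roll -0.04 F [-0.5 -0.3 -1.1] M [-0.09  0.31 -0.  ] gap 9.4
(6.8, 13, 27) xyz [1.74 0.38] -0.82 turn [-0.0037  0.0171]
(7.5, 13, 26) xyz [1.63 0.35] -0.74 turn [-0.0037  0.0171]
(8, 12.8, 25) xyz [1.42 0.31] -0.95 turn [-0.0037  0.0171]
(8.5, 12.5, 24) xyz [1.41 0.31] -1.07 turn [-0.0037  0.0171]
(8.5, 12.2, 23) xyz [0.91 0.2 ] -1.09 turn [-0.0037  0.0171]
(8.7, 11.8, 22) xyz [1.09 0.24] -1.2 turn [-0.0037  0.0171]
(8.9, 11.4, 21) xyz [1.08 0.23] -1.22 turn [-0.0037  0.0171]
(9, 11, 20) xyz [0.97 0.21] -1.23 turn [-0.0037  0.0171]
(9, 10.7, 19) xyz [0.85 0.18] -1.15 turn [-0.0037  0.0171]
(9, 10.3, 18) xyz [0.84 0.18] -1.26 turn [-0.0037  0.0171]
(9, 9.9, 17) xyz [0.82 0.18] -1.28 turn [-0.0037  0.0171]
(9, 9.5, 16) xyz [0.81 0.18] -1.29 turn [-0.0037  0.0171]
(9, 8.8, 14) xyz [1.57 0.34] -2.53 turn [-0.0074  0.0341]
(9, 8, 12) xyz [1.51 0.33] -2.69 turn [-0.0074  0.0341]
(9, 7, 10) xyz [1.44 0.31] -2.94 turn [-0.0074  0.0341]
(9, 6, 8) xyz [1.38 0.3 ] -2.99 turn [-0.0074  0.0341]
(8.5, 5, 6) xyz [0.82 0.18] -3.04 turn [-0.0074  0.0341]
(8, 4, 4) xyz [0.75 0.16] -3.08 turn [-0.0074  0.0341]
(7, 3.5, 2) xyz [0.19 0.04] -2.63 turn [-0.0074  0.0341]
(6, 3, 0) xyz [0.11 0.02] -2.67 turn [-0.0074  0.0341]
```

Emit:
servo_tool(xyz=[[1.74,0.38,-0.82],[1.63,0.35,-0.74],[1.42,0.31,-0.95],[1.41,0.31,-1.07],[0,0,0],[0,0,0]], turn=[[-0.0037,0.0171,0],[-0.0037,0.0171,0],[-0.0037,0.0171,0],[-0.0037,0.0171,0],[0,0,0],[0,0,0]], claw=[8,8,8,8,8,8])

```text
clock: 10.62
tool_pos: [0.5926, -0.0074, 0.0862]
orientation: [0.131, 0.613, 0.762, 0.162]
contact_force: [-1.1, -0.7, -2.3]
finger_gap: 0.0093
```

```bash
python3 -c "
from h import *
rep()"
```

```text
t 10.62 tcp [592.6  -7.4  86.2] badge@anchor [ 8.5 -0.  12.5] tilt 24.01 yaw 0.11 roll -0.04 F [-1.1 -0.7 -2.3] M [-0.08  0.31 -0.02] gap 9.3
```

Emit:
servo_tool(xyz=[[0.91,0.2,-1.09],[1.09,0.24,-1.2],[1.08,0.23,-1.22],[0.97,0.21,-1.23],[0,0,0],[0,0,0]], turn=[[-0.0037,0.0171,0],[-0.0037,0.0171,0],[-0.0037,0.0171,0],[-0.0037,0.0171,0],[0,0,0],[0,0,0]], claw=[8,8,8,8,8,8])

```text
clock: 11.12
tool_pos: [0.5965, -0.0064, 0.0814]
orientation: [0.109, 0.618, 0.767, 0.135]
contact_force: [-1.1, 0.9, -2.4]
finger_gap: 0.0096
```

```bash
python3 - <<'E'
from h import *
s=rep(); p=imaging.get_image("wrist"); save(p,"w11.png",(110,190,350,330),3.3); pickle.dump((p,s),open("w11.pkl","wb")); s=rep()
E
```

```text
t 11.12 tcp [596.5  -6.4  81.4] badge@anchor [ 8.9  0.  10.9] tilt 20.01 yaw 0.1 roll -0.01 F [-1.1  0.9 -2.4] M [-0.16  0.25  0.04] gap 9.6
t 11.17 tcp [596.3  -6.5  81.3] badge@anchor [ 8.7  0.1 10.9] tilt 19.99 yaw 0.09 roll -0.01 F [-0.6  0.5 -2.5] M [-0.13  0.26 -0.02] gap 9.5
```

View pics/w11.png

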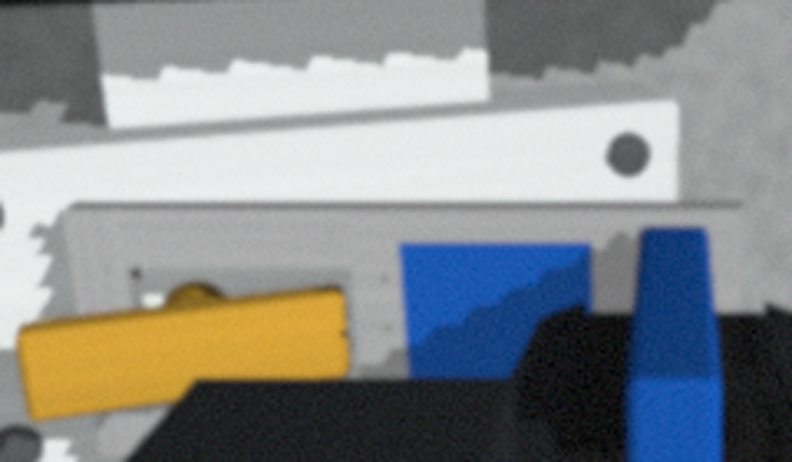

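Emit:
servo_tool(xyz=[[0.85,0.18,-1.15],[0.84,0.18,-1.26],[0.82,0.18,-1.28],[0.81,0.18,-1.29],[0,0,0],[0,0,0]], turn=[[-0.0037,0.0171,0],[-0.0037,0.0171,0],[-0.0037,0.0171,0],[-0.0037,0.0171,0],[0,0,0],[0,0,0]], claw=[8,8,8,8,8,8])

```text
clock: 11.67
tool_pos: [0.6003, -0.0057, 0.0764]
orientation: [0.087, 0.621, 0.771, 0.108]
contact_force: [0.1, -0.6, -1.2]
finger_gap: 0.0097
```

```bash
python3 - <<'E'
from h import *
s=rep(); p=imaging.get_image("wrist"); save(p,"w12.png",(110,190,350,330),3.3); pickle.dump((p,s),open("w12.pkl","wb")); s=rep()
E
```

```text
t 11.67 tcp [600.3  -5.7  76.4] badge@anchor [ 9.3 -0.1  9.5] tilt 15.96 yaw 0.12 roll -0.02 F [ 0.1 -0.6 -1.2] M [-0.03  0.2  -0.08] gap 9.7
t 11.72 tcp [600.   -5.7  76.4] badge@anchor [9.  0.  9.4] tilt 15.96 yaw 0.11 roll -0.01 F [ 0.4 -1.1 -2. ] M [-0.14  0.18  0.06] gap 9.6
```

View pics/w12.png

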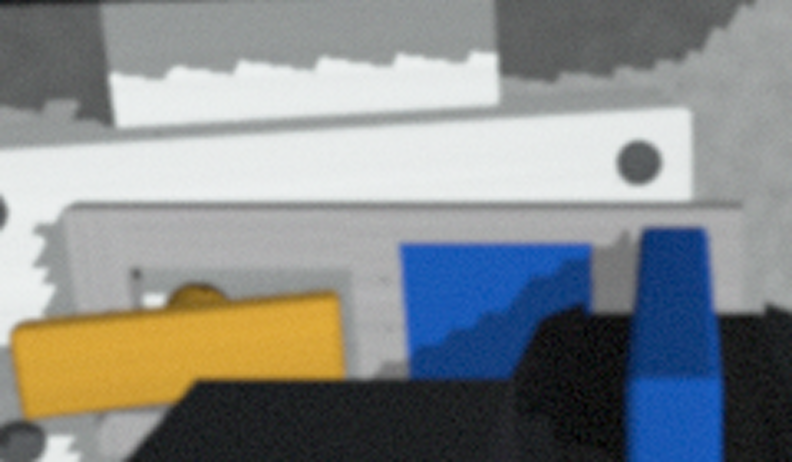

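The head's +x end has come free of the eye's inner edge (about x=343 against 350). I'll finish levelling.

Emit:
servo_tool(xyz=[[1.57,0.34,-2.53],[1.51,0.33,-2.69],[1.44,0.31,-2.94],[1.38,0.3,-2.99],[0,0,0],[0,0,0]], turn=[[-0.0074,0.0341,0],[-0.0074,0.0341,0],[-0.0074,0.0341,0],[-0.0074,0.0341,0],[0,0,0],[0,0,0]], claw=[8,8,8,8,8,8])

```text
clock: 12.22
tool_pos: [0.6059, -0.0044, 0.0651]
orientation: [0.044, 0.625, 0.777, 0.054]
contact_force: [-0.4, 0.1, -1.3]
finger_gap: 0.0095
```

```bash
python3 -c "
from h import *
rep()"
```

```text
t 12.22 tcp [605.9  -4.4  65.1] badge@anchor [9.1 0.  5.8] tilt 8.01 yaw 0.12 roll 0.0 F [-0.4  0.1 -1.3] M [-0.06  0.08 -0.02] gap 9.5
```

Emit:
servo_tool(xyz=[[0.82,0.18,-3.04],[0.75,0.16,-3.08],[0.19,0.04,-2.63],[0.11,0.02,-2.67],[0,0,0],[0,0,0],[0,0,0]], turn=[[-0.0074,0.0341,0],[-0.0074,0.0341,0],[-0.0074,0.0341,0],[-0.0074,0.0341,0],[0,0,0],[0,0,0],[0,0,0]], claw=[8,8,8,8,8,8,8])

```text
clock: 12.8
tool_pos: [0.6073, -0.0041, 0.0539]
orientation: [-0.0, 0.627, 0.779, 0.0]
contact_force: [-0.8, 0.2, -1.4]
finger_gap: 0.0092
```

```bash
python3 - <<'E'
from h import *
s=rep(); p=imaging.get_image("wrist"); save(p,"w13.png",(110,190,350,330),3.3); pickle.dump((p,s),open("w13.pkl","wb")); s=rep()
p=imaging.get_image("scene"); save(p,"s13.png",(220,190,340,280),6); s=rep()
E
```

```text
t 12.8 tcp [607.3  -4.1  53.9] badge@anchor [5.6 0.  3. ] tilt 0.03 yaw 0.09 roll 0.02 F [-0.8  0.2 -1.4] M [-0.09  0.06  0.03] gap 9.2
t 12.85 tcp [607.3  -4.2  54. ] badge@anchor [ 5.6 -0.   3.1] tilt 0.02 yaw 0.09 roll 0.01 F [-0.7 -0.1 -0.8] M [-0.04  0.04 -0.05] gap 9.5
t 12.9 tcp [607.3  -4.2  54.1] badge@anchor [ 5.6 -0.1  3.2] tilt 0.01 yaw 0.08 roll 0.01 F [ 0.6 -0.1 -1.4] M [-0.1   0.03 -0.02] gap 9.9
```

View pics/w13.png

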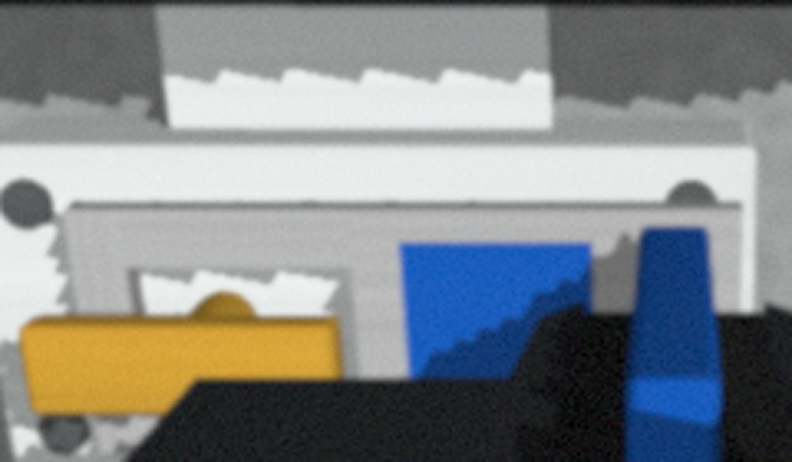

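View pics/s13.png

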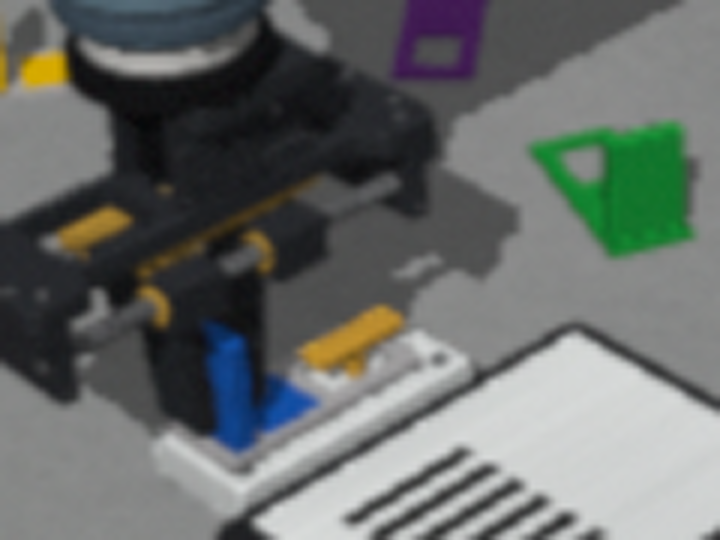

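```bash
cat > cmp.py <<'E'
from h import *
def cmpv(p,s,A=A0,yaw=AY,h=12):
    ax=np.array([np.cos(yaw),np.sin(yaw)]); ay=np.array([-ax[1],ax[0]])
    f=lambda x,y,z:np.r_[A+x*ax/1e3+y*ay/1e3,z/1e3+.02]
    T=q2R(s["orientation"]).as_matrix()
    B=lambda M:proj(p,(np.array(M)/1e3)@(T@NB).T+s["tool_pos"]+T@BT)
    return proj(p,[f(-22,7,h+6),f(22,7,h+6),f(-22,-7,h+6),f(82,28,0)]), B([[-24.5,20,4],[74,20,4],[-16.5,11,4],[16.5,11,4]]), proj(p,[f(0,0,4),f(1,0,4),f(0,1,4)])
E
python3 - <<'E'
from cmp import *
p,s=pickle.load(open("w13.pkl","rb"))
a,b,c=cmpv(p,s); o=lambda L:np.array(L)/3.3+[110,190]-.4
oa=o([[20,322],[340,318],[32,414],[756,147]]); ob=o([[68,207],[741,207],[132,268],[352,268]])
print((oa-a).round(2).tolist()); print((ob-b).round(2).tolist()); print(c.round(2).tolist())
E
```

```text
[[1.27, -0.87], [2.44, -2.19], [0.08, -0.38], [-0.41, 0.26]]
[[1.04, -1.28], [-0.51, -1.22], [1.2, -0.33], [0.08, -0.32]]
[[175.75, 289.42], [177.73, 289.42], [175.53, 287.59]]
```

Emit:
servo_tool(xyz=[[-1.4,-0.3,0],[-1.4,-0.3,0],[-1.4,-0.3,0],[-1.3,-0.3,0],[0,0,0],[0,0,0],[0,0,0]], turn=[[0,0,0],[0,0,0],[0,0,0],[0,0,0],[0,0,0],[0,0,0],[0,0,0]], claw=[8,8,8,8,8,8,8])

```text
clock: 13.48
tool_pos: [0.6023, -0.0054, 0.054]
orientation: [-0.0, 0.627, 0.779, -0.0]
contact_force: [-0.3, 0.7, -0.2]
finger_gap: 0.0095
```

```bash
python3 - <<'E'
from h import *
s=rep(); p=imaging.get_image("wrist"); save(p,"w14.png",(110,190,350,330),3.3); pickle.dump((p,s),open("w14.pkl","wb")); s=rep()
p=imaging.get_image("scene"); save(p,"s14.png",(240,220,310,270),10); pickle.dump((p,s),open("s14.pkl","wb"));s=rep()
E
```

```text
t 13.48 tcp [602.3  -5.4  54. ] badge@anchor [ 0.4 -0.2  3.1] tilt -0.02 yaw 0.09 roll -0.0 F [-0.3  0.7 -0.2] M [-0.14  0.02  0.01] gap 9.5
t 13.53 tcp [602.3  -5.4  54. ] badge@anchor [ 0.4 -0.1  3.1] tilt -0.02 yaw 0.09 roll -0.0 F [ 0.2 -0.8 -1.9] M [-0.04  0.08 -0.04] gap 9.7
t 13.58 tcp [602.3  -5.4  53.9] badge@anchor [ 0.4 -0.1  3.1] tilt -0.03 yaw 0.09 roll -0.0 F [-0.   0.3 -1.5] M [-0.05  0.03 -0.02] gap 10.0
```

View pics/w14.png

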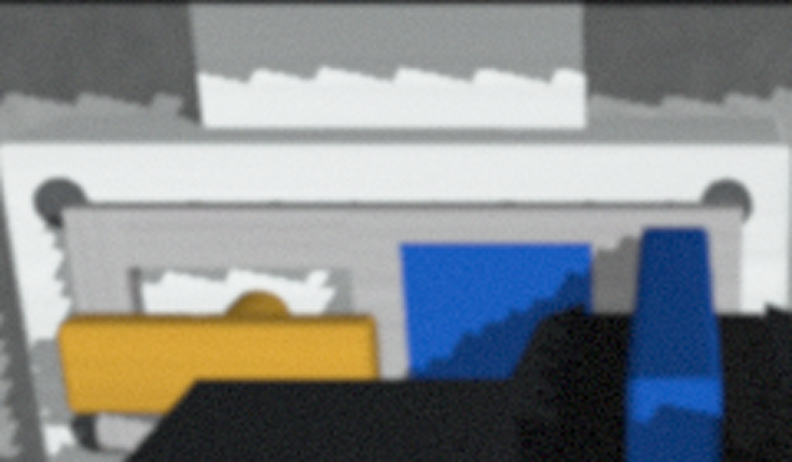

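View pics/s14.png

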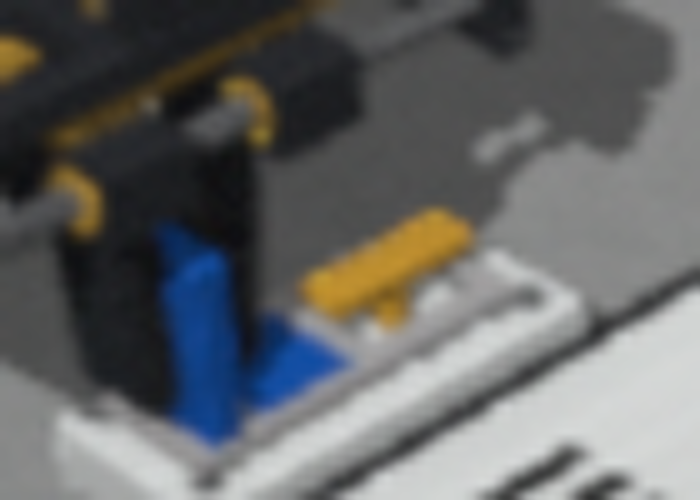

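```bash
python3 - <<'E'
from cmp import *
p,s=pickle.load(open("w14.pkl","rb"))
o=lambda L:np.array(L)/3.3+[110,190]-.4
for h in (10,12,13.5):
  a,b,c=cmpv(p,s,h=h)
  oa=o([[58,322],[376,317],[70,413]]); ob=o([[65,207],[741,207],[132,268],[352,268]])
  print(h,(oa-a[:3]).round(2).tolist())
print((ob-b).round(2).tolist())
ax=np.array([np.cos(AY),np.sin(AY)]); ay=np.array([-ax[1],ax[0]])
f=lambda x,y,z:np.r_[A0+x*ax/1e3+y*ay/1e3,z/1e3+.02]
print("stem pred",proj(p,[f(-5,0,0),f(5,0,0),f(0,5,0)]).round(1).tolist(),"obs",o([[227,318],[290,318],[258,290]]).round(1).tolist())
print("base corner pred",proj(p,[f(-38,28,0)]).round(1).tolist(),"obs",o([[0,145]]).round(1).tolist())
E
```

```text
10 [[-0.95, 1.39], [0.84, -0.26], [-1.76, 1.86]]
12 [[1.31, -0.38], [1.96, -2.03], [0.4, -0.18]]
13.5 [[3.04, -1.74], [2.81, -3.39], [2.04, -1.75]]
[[0.1, -1.28], [-0.53, -1.23], [1.17, -0.34], [0.06, -0.33]]
stem pred [[179.3, 285.7], [198.7, 285.8], [188.0, 276.7]] obs [[178.4, 286.0], [197.5, 286.0], [187.8, 277.5]]
base corner pred [[106.1, 233.2]] obs [[109.6, 233.5]]
```

```bash
python3 - <<'E'
from h import *
p,s=pickle.load(open("w14.pkl","rb")); save(p,"c14.png",(90,210,360,300),2.9)
E
```

```text
(no output)
```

View pics/c14.png

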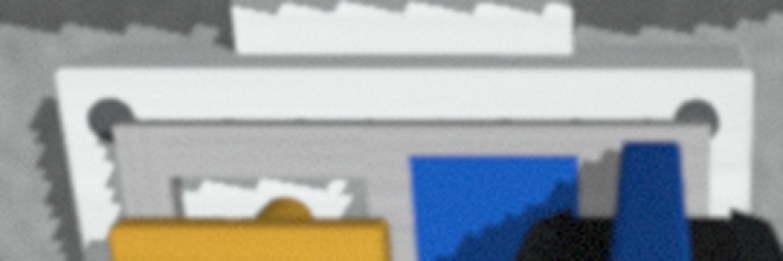

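From column scales in the wrist view, the eye's centre and the stud agree within about 0.3 mm in x and 0.5 mm in y. The plate is level. I'll lower it gently onto the base.

Emit:
servo_tool(xyz=[[0,0,-0.5],[0,0,-0.5],[0,0,-0.5],[0,0,-0.5],[0,0,-0.3],[0,0,0],[0,0,0]], turn=[[0,0,0],[0,0,0],[0,0,0],[0,0,0],[0,0,0],[0,0,0],[0,0,0]], claw=[8,8,8,8,8,8,8])

```text
clock: 14.17
tool_pos: [0.6022, -0.0054, 0.0516]
orientation: [-0.0, 0.627, 0.779, -0.0]
contact_force: [0.1, -0.6, -2.2]
finger_gap: 0.0095
```

```bash
python3 -c "
from h import *
rep()"
```

```text
t 14.17 tcp [602.2  -5.4  51.6] badge@anchor [ 0.3 -0.1  0.7] tilt -0.03 yaw 0.09 roll 0.0 F [ 0.1 -0.6 -2.2] M [-0.07 -0.04  0.01] gap 9.5
```

Emit:
servo_tool(xyz=[[0,0,-0.25],[0,0,-0.25],[0,0,0],[0,0,0]], turn=[[0,0,0],[0,0,0],[0,0,0],[0,0,0]], claw=[8,8,8,8])

```text
clock: 14.5
tool_pos: [0.6022, -0.0054, 0.0511]
orientation: [-0.0, 0.627, 0.779, -0.0]
contact_force: [-0.2, 0.6, -1.5]
finger_gap: 0.0091
```

```bash
python3 -c "
from h import *
rep()"
```

```text
t 14.5 tcp [602.2  -5.4  51.1] badge@anchor [ 0.3 -0.1  0.3] tilt -0.03 yaw 0.09 roll 0.0 F [-0.2  0.6 -1.5] M [-0.08  0.03 -0.02] gap 9.1
```

Emit:
servo_tool(xyz=[[0,0,-0.2],[0,0,-0.2],[0,0,0],[0,0,0]], turn=[[0,0,0],[0,0,0],[0,0,0],[0,0,0]], claw=[8,8,8,8])

```text
clock: 14.83
tool_pos: [0.6022, -0.0054, 0.051]
orientation: [-0.0, 0.627, 0.779, -0.0]
contact_force: [-1.2, 0.9, 2.3]
finger_gap: 0.0094
```

```bash
python3 -c "
from h import *
rep()"
```

```text
t 14.83 tcp [602.2  -5.4  51. ] badge@anchor [ 0.3 -0.2  0.1] tilt -0.03 yaw 0.09 roll -0.0 F [-1.2  0.9  2.3] M [-0.01  0.32 -0.01] gap 9.4
```

Emit:
servo_tool(xyz=[[0,0,-0.2],[0,0,-0.2],[0,0,0],[0,0,0]], turn=[[0,0,0],[0,0,0],[0,0,0],[0,0,0]], claw=[8,8,8,8])

```text
clock: 15.17
tool_pos: [0.6022, -0.0054, 0.051]
orientation: [-0.0, 0.627, 0.779, -0.0]
contact_force: [-3.0, -0.1, 6.0]
finger_gap: 0.0097
```

```bash
python3 -c "
from h import *
rep()"
```

```text
t 15.17 tcp [602.2  -5.4  51. ] badge@anchor [ 0.4 -0.1  0.1] tilt -0.03 yaw 0.1 roll -0.0 F [-3.  -0.1  6. ] M [ 0.02  0.63 -0.07] gap 9.7
```

Emit:
servo_tool(xyz=[[0,0,0],[0,0,0],[0,0,0]], turn=[[-0.0006,0.003,0],[0,0,0],[0,0,0]], claw=[8,8,8])

```text
clock: 15.42
tool_pos: [0.6023, -0.0054, 0.051]
orientation: [-0.001, 0.627, 0.779, -0.001]
contact_force: [-2.7, 1.0, 6.4]
finger_gap: 0.0095
```

```bash
python3 - <<'E'
from h import *
s=rep(); p=imaging.get_image("wrist"); save(p,"w15.png",(90,190,360,310),2.9); pickle.dump((p,s),open("w15.pkl","wb")); rep()
p=imaging.get_image("scene"); save(p,"s15.png",(240,220,310,270),10)
rep()
E
```

```text
t 15.42 tcp [602.3  -5.4  51. ] badge@anchor [ 0.4 -0.2  0.3] tilt -0.19 yaw 0.09 roll -0.0 F [-2.7  1.   6.4] M [-0.01  0.56  0.  ] gap 9.5
t 15.47 tcp [602.3  -5.4  51. ] badge@anchor [ 0.4 -0.2  0.3] tilt -0.2 yaw 0.09 roll -0.0 F [-2.1  0.9  6.2] M [ 0.04  0.54 -0.06] gap 9.6
t 15.52 tcp [602.4  -5.4  51. ] badge@anchor [ 0.4 -0.1  0.4] tilt -0.19 yaw 0.1 roll -0.0 F [-3.5 -0.1  7. ] M [0.06 0.55 0.03] gap 9.9
```

View pics/w15.png

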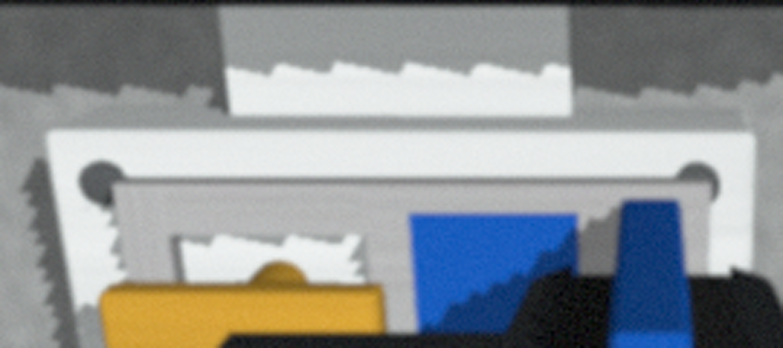

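View pics/s15.png

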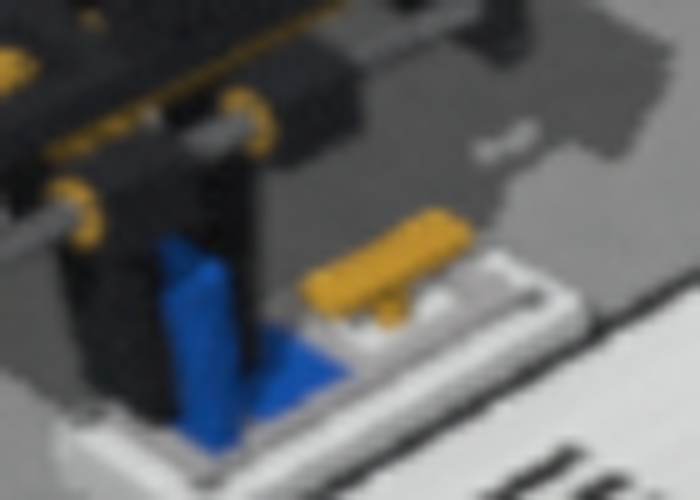

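The plate is flat on the base at z=0.1–0.3, with the eye about 0.4 mm too far in +x. I'll trim that while rising, then feel for the head in small steps.

Emit:
servo_tool(xyz=[[0,0,0.4],[0,0,0.4],[-0.2,0,0.5],[-0.2,0,0.5],[0,0,0.5],[0,0,0.5],[0,0,0.5],[0,0,0.5],[0,0,0.5],[0,0,0.5],[0,0,0],[0,0,0]], turn=[[0.0003,-0.0015,0],[0,0,0],[0,0,0],[0,0,0],[0,0,0],[0,0,0],[0,0,0],[0,0,0],[0,0,0],[0,0,0],[0,0,0],[0,0,0]], claw=[8,8,8,8,8,8,8,8,8,8,8,8])

```text
clock: 16.52
tool_pos: [0.6018, -0.0054, 0.0552]
orientation: [-0.001, 0.627, 0.779, -0.001]
contact_force: [0.6, 0.4, -1.9]
finger_gap: 0.0092
```

```bash
python3 -c "
from h import *
rep()"
```

```text
t 16.52 tcp [601.8  -5.4  55.2] badge@anchor [-0.1 -0.1  4.4] tilt -0.11 yaw 0.09 roll -0.0 F [ 0.6  0.4 -1.9] M [-0.06  0.08 -0.04] gap 9.2
```

Emit:
servo_tool(xyz=[[0,0,0.3],[0,0,0.3],[0,0,0.3],[0,0,0]], turn=[[0,0,0],[0,0,0],[0,0,0],[0,0,0]], claw=[8,8,8,8])

```text
clock: 16.85
tool_pos: [0.6018, -0.0054, 0.0561]
orientation: [-0.001, 0.627, 0.779, -0.001]
contact_force: [1.0, 0.3, -1.1]
finger_gap: 0.01
```

```bash
python3 -c "
from h import *
rep()"
```

```text
t 16.85 tcp [601.8  -5.4  56.1] badge@anchor [-0.1 -0.1  5.3] tilt -0.11 yaw 0.09 roll -0.0 F [ 1.   0.3 -1.1] M [-0.03  0.04  0.01] gap 10.0
```

Emit:
servo_tool(xyz=[[0,0,0.25],[0,0,0.25],[0,0,0.2],[0,0,0]], turn=[[0,0,0],[0,0,0],[0,0,0],[0,0,0]], claw=[8,8,8,8])

```text
clock: 17.18
tool_pos: [0.6018, -0.0054, 0.0568]
orientation: [-0.001, 0.627, 0.779, -0.001]
contact_force: [0.5, -0.3, -1.0]
finger_gap: 0.0096
```

Emit:
servo_tool(xyz=[[0,0,0.2],[0,0,0.2],[0,0,0]], turn=[[0,0,0],[0,0,0],[0,0,0]], claw=[8,8,8])

```text
clock: 17.43
tool_pos: [0.6019, -0.0054, 0.0572]
orientation: [-0.001, 0.627, 0.779, -0.001]
contact_force: [-0.9, 0.4, -1.4]
finger_gap: 0.0095
```

Emit:
servo_tool(xyz=[[0,0,0.2],[0,0,0.2],[0,0,0]], turn=[[0,0,0],[0,0,0],[0,0,0]], claw=[8,8,8])

```text
clock: 17.68
tool_pos: [0.6018, -0.0054, 0.0576]
orientation: [-0.001, 0.627, 0.779, -0.001]
contact_force: [-0.2, 0.1, -0.2]
finger_gap: 0.0098
```

Emit:
servo_tool(xyz=[[0,0,0.2],[0,0,0.2],[0,0,0]], turn=[[0,0,0],[0,0,0],[0,0,0]], claw=[8,8,8])

```text
clock: 17.93
tool_pos: [0.6018, -0.0054, 0.058]
orientation: [-0.001, 0.627, 0.779, -0.001]
contact_force: [0.2, 0.4, -0.8]
finger_gap: 0.01
```

Emit:
servo_tool(xyz=[[0,0,0.2],[0,0,0.2],[0,0,0]], turn=[[0,0,0],[0,0,0],[0,0,0]], claw=[8,8,8])

```text
clock: 18.18
tool_pos: [0.6018, -0.0054, 0.0584]
orientation: [-0.001, 0.627, 0.779, -0.001]
contact_force: [0.5, -0.4, -0.8]
finger_gap: 0.0097
```

Emit:
servo_tool(xyz=[[0,0,0.2],[0,0,0.2],[0,0,0]], turn=[[0,0,0],[0,0,0],[0,0,0]], claw=[8,8,8])

```text
clock: 18.43
tool_pos: [0.6018, -0.0054, 0.0588]
orientation: [-0.001, 0.627, 0.779, -0.001]
contact_force: [0.6, 0.1, -1.3]
finger_gap: 0.0095
```

Emit:
servo_tool(xyz=[[0,0,0.2],[0,0,0.2],[0,0,0]], turn=[[0,0,0],[0,0,0],[0,0,0]], claw=[8,8,8])

```text
clock: 18.68
tool_pos: [0.6018, -0.0054, 0.0592]
orientation: [-0.001, 0.627, 0.779, -0.001]
contact_force: [-0.2, -0.1, -0.6]
finger_gap: 0.0096
```

Emit:
servo_tool(xyz=[[0,0,0.2],[0,0,0.1],[0,0,0]], turn=[[0,0,0],[0,0,0],[0,0,0]], claw=[8,8,8])

```text
clock: 18.93
tool_pos: [0.6018, -0.0054, 0.0594]
orientation: [-0.001, 0.627, 0.779, -0.001]
contact_force: [-0.6, -0.8, -2.1]
finger_gap: 0.0095
```

Emit:
servo_tool(xyz=[[0,0,0.2],[0,0,0.2],[0,0,0]], turn=[[0,0,0],[0,0,0],[0,0,0]], claw=[8,8,8])

```text
clock: 19.18
tool_pos: [0.6017, -0.0054, 0.0596]
orientation: [-0.001, 0.627, 0.779, -0.001]
contact_force: [0.7, 0.5, -3.4]
finger_gap: 0.0094
```

```bash
python3 -c "
from h import *
rep()"
```

```text
t 19.18 tcp [601.7  -5.4  59.6] badge@anchor [-0.2 -0.   8.9] tilt -0.12 yaw 0.09 roll 0.01 F [ 0.7  0.5 -3.4] M [-0.11 -0.15  0.  ] gap 9.4
```

Contact with the head comes at z≈8.8, so h≈12.7. It starts at the bar side, so I'll trim the tilt 0.1° fin-up and load gradually.

Emit:
servo_tool(xyz=[[0,0,0.1],[0,0,0.1],[0,0,0]], turn=[[0.0004,-0.002,0],[0,0,0],[0,0,0]], claw=[8,8,8])

```text
clock: 19.43
tool_pos: [0.6016, -0.0054, 0.0598]
orientation: [-0.0, 0.627, 0.779, -0.0]
contact_force: [0.5, -0.5, -5.0]
finger_gap: 0.0097
```

```bash
python3 -c "
from h import *
rep()"
```

```text
t 19.43 tcp [601.6  -5.4  59.8] badge@anchor [-0.3  0.   8.9] tilt -0.02 yaw 0.09 roll 0.01 F [ 0.5 -0.5 -5. ] M [-0.12 -0.22  0.05] gap 9.7
```

Emit:
servo_tool(xyz=[[0,0,0.15],[0,0,0.15],[0,0,0]], turn=[[0,0,0],[0,0,0],[0,0,0]], claw=[8,8,8])

```text
clock: 19.68
tool_pos: [0.6016, -0.0053, 0.06]
orientation: [-0.0, 0.627, 0.779, -0.0]
contact_force: [1.7, -1.5, -7.7]
finger_gap: 0.0097
```

```bash
python3 -c "
from h import *
rep()"
```

```text
t 19.68 tcp [601.6  -5.3  60. ] badge@anchor [-0.3  0.   9.1] tilt -0.02 yaw 0.09 roll 0.01 F [ 1.7 -1.5 -7.7] M [-0.04 -0.42  0.04] gap 9.7
```

Emit:
servo_tool(xyz=[[0,0,0.15],[0,0,0.15],[0,0,0]], turn=[[0,0,0],[0,0,0],[0,0,0]], claw=[8,8,8])

```text
clock: 19.93
tool_pos: [0.6015, -0.0054, 0.0601]
orientation: [-0.0, 0.627, 0.779, -0.0]
contact_force: [0.6, -0.2, -10.6]
finger_gap: 0.0095
```

```bash
python3 -c "
from h import *
rep()"
```

```text
t 19.93 tcp [601.5  -5.4  60.1] badge@anchor [-0.4  0.1  9.2] tilt -0.03 yaw 0.09 roll 0.02 F [  0.6  -0.2 -10.6] M [-0.07 -0.64 -0.  ] gap 9.5
```

Emit:
servo_tool(xyz=[[0,0,0.12],[0,0,0],[0,0,0],[0,0,0],[0,0,0],[0,0,0]], turn=[[0,0,0],[0,0,0],[0,0,0],[0,0,0],[0,0,0],[0,0,0]], claw=[8,8,8,8,8,8])

```text
clock: 20.43
tool_pos: [0.6014, -0.0053, 0.0603]
orientation: [-0.0, 0.627, 0.779, -0.0]
contact_force: [1.6, -1.0, -16.0]
finger_gap: 0.0094
```

```bash
python3 - <<'E'
from h import *
s=rep(); p=imaging.get_image("wrist"); save(p,"w16.png",(90,190,360,310),2.9); pickle.dump((p,s),open("w16.pkl","wb")); rep()
p=imaging.get_image("scene"); save(p,"s16.png",(240,220,310,270),10); rep()
E
```

```text
t 20.43 tcp [601.4  -5.3  60.3] badge@anchor [-0.5  0.1  9.5] tilt -0.04 yaw 0.09 roll 0.02 F [  1.6  -1.  -16. ] M [-0.13 -0.85  0.05] gap 9.4
t 20.48 tcp [601.4  -5.3  60.3] badge@anchor [-0.4  0.1  9.5] tilt -0.04 yaw 0.09 roll 0.02 F [  2.1  -2.  -16.6] M [-0.05 -0.78  0.  ] gap 9.6
t 20.53 tcp [601.4  -5.3  60.3] badge@anchor [-0.4  0.1  9.5] tilt -0.04 yaw 0.09 roll 0.02 F [  1.6  -0.3 -16.2] M [-0.04 -0.84  0.01] gap 9.5
```

View pics/w16.png

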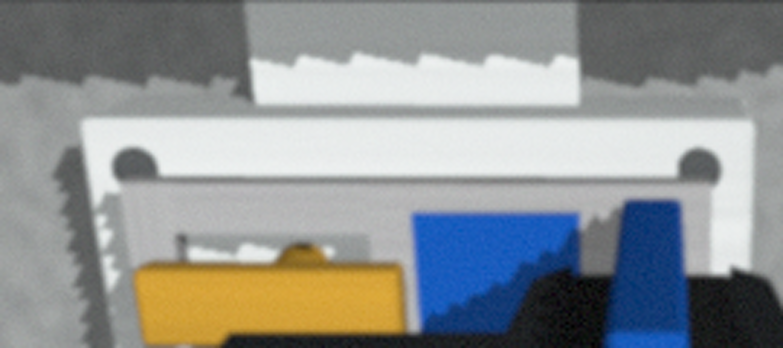

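View pics/s16.png

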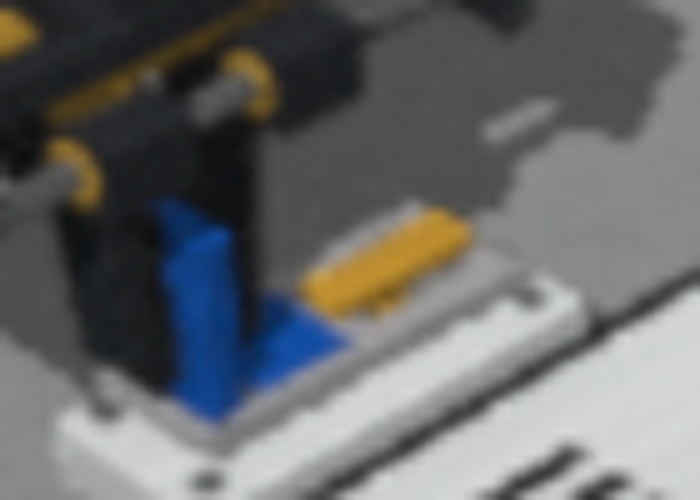

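The plate's bar and body are up against the head's underside, and the plate is level. The force settled at 15 N net, so I'll ease to about 10 N, trim x by +0.4 mm and hold for a second.

Emit:
servo_tool(xyz=[[0.2,0,-0.15],[0.2,0.1,-0.15],[0,0,0],[0,0,0],[0,0,0],[0,0,0]], turn=[[0,0,0],[0,0,0],[0,0,0],[0,0,0],[0,0,0],[0,0,0]], claw=[8,8,8,8,8,8])

```text
clock: 21.03
tool_pos: [0.6016, -0.0053, 0.0602]
orientation: [-0.001, 0.627, 0.779, -0.0]
contact_force: [-2.4, -1.4, -14.9]
finger_gap: 0.0098
```

```bash
python3 -c "
from h import *
rep()"
```

```text
t 21.03 tcp [601.6  -5.3  60.2] badge@anchor [-0.3  0.1  9.4] tilt -0.08 yaw 0.09 roll 0.02 F [ -2.4  -1.4 -14.9] M [-0.33 -0.04  0.1 ] gap 9.8
```

Emit:
servo_tool(xyz=[[0,0,-0.15],[0,0,-0.1],[0,0,0],[0,0,0],[0,0,0],[0,0,0]], turn=[[0,0,0],[0,0,0],[0,0,0],[0,0,0],[0,0,0],[0,0,0]], claw=[8,8,8,8,8,8])

```text
clock: 21.53
tool_pos: [0.6016, -0.0053, 0.06]
orientation: [-0.001, 0.627, 0.779, -0.0]
contact_force: [-4.3, -1.6, -11.7]
finger_gap: 0.0098
```

```bash
python3 -c "
from h import *
rep()"
```

```text
t 21.53 tcp [601.6  -5.3  60. ] badge@anchor [-0.2  0.1  9.2] tilt -0.07 yaw 0.09 roll 0.02 F [ -4.3  -1.6 -11.7] M [-0.35  0.41  0.03] gap 9.8
```

Net pull is 10.3 N. I'll hold for a bit over a second.

Emit:
servo_tool(xyz=[[0,0,0],[0,0,0],[0,0,0],[0,0,0],[0,0,0],[0,0,0],[0,0,0]], turn=[[0,0,0],[0,0,0],[0,0,0],[0,0,0],[0,0,0],[0,0,0],[0,0,0]], claw=[8,8,8,8,8,8,8])

```text
clock: 22.12
tool_pos: [0.6016, -0.0053, 0.0601]
orientation: [-0.001, 0.627, 0.779, -0.0]
contact_force: [-4.9, -2.0, -13.0]
finger_gap: 0.0099
```

Emit:
servo_tool(xyz=[[0,0,0],[0,0,0],[0,0,0],[0,0,0],[0,0,0],[0,0,0],[0,0,0],[0,0,0]], turn=[[0,0,0],[0,0,0],[0,0,0],[0,0,0],[0,0,0],[0,0,0],[0,0,0],[0,0,0]], claw=[8,8,8,8,8,8,8,8])

```text
clock: 22.78
tool_pos: [0.6016, -0.0053, 0.0601]
orientation: [-0.001, 0.627, 0.779, -0.0]
contact_force: [-4.4, -1.7, -11.9]
finger_gap: 0.0094
```

```bash
python3 -c "
from h import *
s=rep(); p=imaging.get_image('wrist'); save(p,'w17.png',(90,190,360,310),2.9); pickle.dump((p,s),open('w17.pkl','wb')); rep()"
```

```text
t 22.78 tcp [601.6  -5.3  60.1] badge@anchor [-0.3  0.1  9.2] tilt -0.08 yaw 0.09 roll 0.02 F [ -4.4  -1.7 -11.9] M [-0.35  0.32 -0.01] gap 9.4
t 22.83 tcp [601.6  -5.3  60. ] badge@anchor [-0.3  0.1  9.2] tilt -0.08 yaw 0.09 roll 0.02 F [ -4.4  -2.5 -13.6] M [-0.37  0.38  0.04] gap 9.2
```

View pics/w17.png

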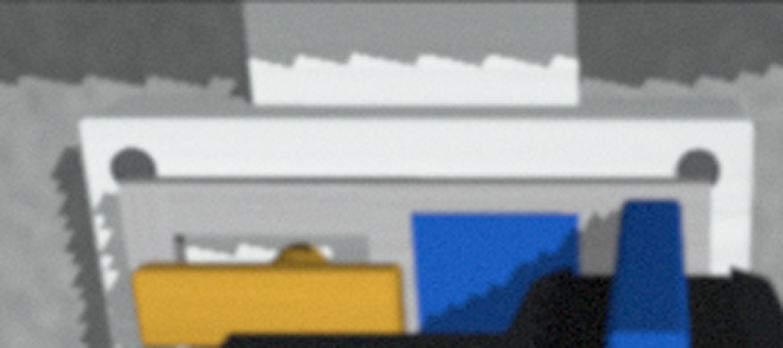

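The pull held at about 11 N net for more than 1.2 s, level and centred. Now I'll lower the plate again.

Emit:
servo_tool(xyz=[[0,0,-0.3],[0,0,-0.5],[0,0,-0.7],[0,0,-0.8],[0,0,-0.8],[0,0,-0.8],[0,0,-0.8],[0,0,-0.8],[0,0,-0.8],[0,0,-0.6],[0,0,0],[0,0,0]], turn=[[0,0,0],[0,0,0],[0,0,0],[0,0,0],[0,0,0],[0,0,0],[0,0,0],[0,0,0],[0,0,0],[0,0,0],[0,0,0],[0,0,0]], claw=[8,8,8,8,8,8,8,8,8,8,8,8])

```text
clock: 23.83
tool_pos: [0.6022, -0.0053, 0.0532]
orientation: [-0.0, 0.627, 0.779, -0.0]
contact_force: [0.8, 0.2, -0.8]
finger_gap: 0.0098
```

```bash
python3 -c "
from h import *
rep()
p=imaging.get_image('wrist');save(p,'w18.png',(90,190,360,310),2.9); s=rep(); pickle.dump((p,s),open('w18.pkl','wb'))"
```

```text
t 23.83 tcp [602.2  -5.3  53.2] badge@anchor [ 0.3 -0.   2.3] tilt -0.01 yaw 0.09 roll 0.0 F [ 0.8  0.2 -0.8] M [-0.06 -0.01 -0.02] gap 9.8
t 23.88 tcp [602.2  -5.3  53.3] badge@anchor [ 0.3 -0.   2.4] tilt -0.0 yaw 0.09 roll 0.0 F [-0.1  0.4 -1.7] M [-0.08  0.05  0.02] gap 9.5
```

View pics/w18.png

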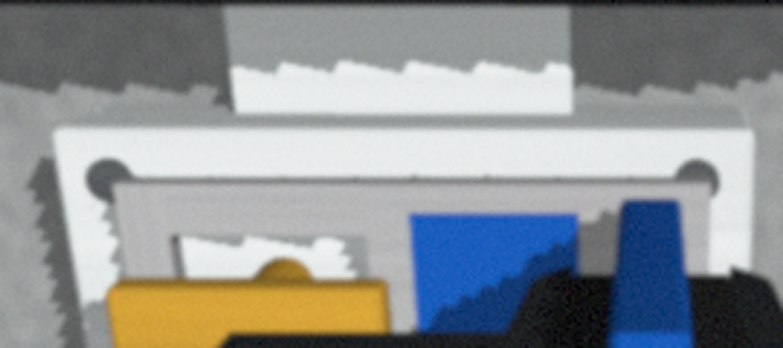

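Emit:
servo_tool(xyz=[[-0.2,0,-0.4],[0,0,-0.4],[0,0,-0.4],[0,0,-0.4],[0,0,-0.2],[0,0,-0.2],[0,0,0],[0,0,0]], turn=[[0,0,0],[0,0,0],[0,0,0],[0,0,0],[0,0,0],[0,0,0],[0,0,0],[0,0,0]], claw=[8,8,8,8,8,8,8,8])

```text
clock: 24.55
tool_pos: [0.602, -0.0053, 0.0513]
orientation: [0.0, 0.627, 0.779, -0.0]
contact_force: [0.6, 0.8, -1.9]
finger_gap: 0.0094
```

```bash
python3 -c "
from h import *
rep()"
```

```text
t 24.55 tcp [602.   -5.3  51.3] badge@anchor [0.2 0.  0.4] tilt -0.0 yaw 0.09 roll -0.0 F [ 0.6  0.8 -1.9] M [-0.08 -0.01  0.  ] gap 9.4
```

Emit:
servo_tool(xyz=[[0,0,-0.15],[0,0,-0.15],[0,0,0],[0,0,0]], turn=[[0,0,0],[0,0,0],[0,0,0],[0,0,0]], claw=[8,8,8,8])

```text
clock: 24.88
tool_pos: [0.602, -0.0053, 0.0511]
orientation: [0.0, 0.627, 0.779, 0.0]
contact_force: [0.2, 0.4, -0.6]
finger_gap: 0.0096
```

```bash
python3 -c "
from h import *
rep()"
```

```text
t 24.88 tcp [602.   -5.3  51.1] badge@anchor [0.2 0.  0.2] tilt 0.01 yaw 0.09 roll -0.0 F [ 0.2  0.4 -0.6] M [-0.08  0.09 -0.01] gap 9.6
```

Emit:
servo_tool(xyz=[[0,0,-0.15],[0,0,-0.1],[0,0,0],[0,0,0]], turn=[[0,0,0],[0,0,0],[0,0,0],[0,0,0]], claw=[8,8,8,8])

```text
clock: 25.22
tool_pos: [0.602, -0.0053, 0.051]
orientation: [0.0, 0.627, 0.779, -0.0]
contact_force: [-2.6, 0.7, 2.9]
finger_gap: 0.0098
```

```bash
python3 -c "
from h import *
rep()"
```

```text
t 25.22 tcp [602.   -5.3  51. ] badge@anchor [ 0.2 -0.   0.1] tilt 0.0 yaw 0.09 roll -0.0 F [-2.6  0.7  2.9] M [-0.04  0.29  0.03] gap 9.8
```

Contact is gentle, about 4 N. I'll relax the grip and then open.

Emit:
servo_tool(xyz=[[0,0,0],[0,0,0],[0,0,0],[0,0,0],[0,0,0]], turn=[[0,0,0],[0,0,0],[0,0,0],[0,0,0],[0,0,0]], claw=[9,9.5,10,11,12], squeeze=8)

```text
clock: 25.63
tool_pos: [0.6021, -0.0053, 0.0506]
orientation: [0.0, 0.627, 0.779, 0.0]
contact_force: [-0.5, -0.1, 0.1]
finger_gap: 0.0119
```

Emit:
servo_tool(xyz=[[0,0,0],[0,0,0],[0,0,0],[0,0,0]], turn=[[0,0,0],[0,0,0],[0,0,0],[0,0,0]], claw=[18,26,34,34])

```text
clock: 25.97
tool_pos: [0.602, -0.0053, 0.0507]
orientation: [-0.0, 0.627, 0.779, -0.0]
contact_force: [0.9, -0.3, 1.1]
finger_gap: 0.0335
```

```bash
python3 - <<'E'
from h import *
s=rep(); p=imaging.get_image('wrist');save(p,'w19.png'); pickle.dump((p,s),open('w19.pkl','wb'))
E
```

```text
t 25.97 tcp [602.   -5.3  50.7] badge@anchor [ 0.1  0.  -0.2] tilt -0.0 yaw 0.09 roll -0.0 F [ 0.9 -0.3  1.1] M [-0.05  0.09 -0.01] gap 33.5
```

View pics/w19.png

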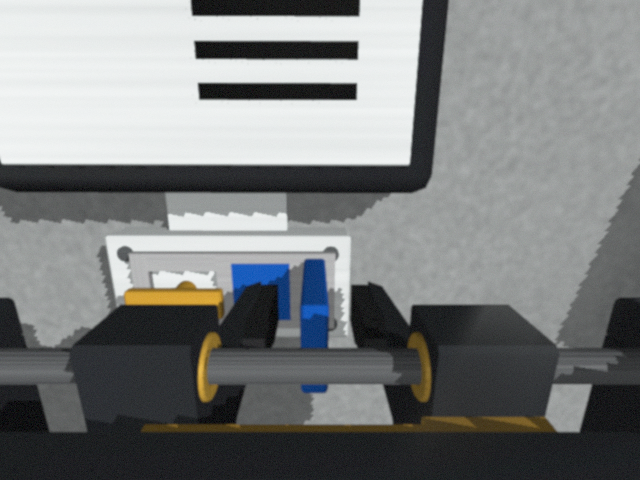

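The fin stands free at (314,300) between the open jaws. I'll go straight up and look.

Emit:
servo_tool(xyz=[[0,0,5],[0,0,10],[0,0,20],[0,0,30],[0,0,35],[0,0,30],[0,-15,10],[0,-15,0],[0,-10,0],[0,0,0],[0,0,0],[0,0,0]], turn=[[0,0,0],[0,0,0],[0,0,0],[0,0,0],[0,0,0],[0,0,0],[0,0,0],[0,0,0],[0,0,0],[0,0,0],[0,0,0],[0,0,0]], claw=[34,34,34,34,34,34,34,34,34,34,34,34])

```text
clock: 27.02
tool_pos: [0.6009, -0.0453, 0.1886]
orientation: [-0.002, 0.628, 0.779, -0.001]
contact_force: [0.6, -0.5, -1.1]
finger_gap: 0.0343
```

```bash
python3 - <<'E'
from h import *
s=rep(); p=imaging.get_image('wrist');save(p,'w20.png'); pickle.dump((p,s),open('w20.pkl','wb')); save(p,'c20.png',(140,110,350,240),3.6)
p=imaging.get_image('scene');save(p,'s20.png',(220,190,340,280),6); save(p,'s20f.png')
E
```

```text
t 27.02 tcp [600.9 -45.3 188.6] badge@anchor [ -9.5 -38.8 137.9] tilt -0.19 yaw 0.03 roll 0.11 F [ 0.6 -0.5 -1.1] M [-0.04  0.05  0.01] gap 34.3
```

View pics/w20.png

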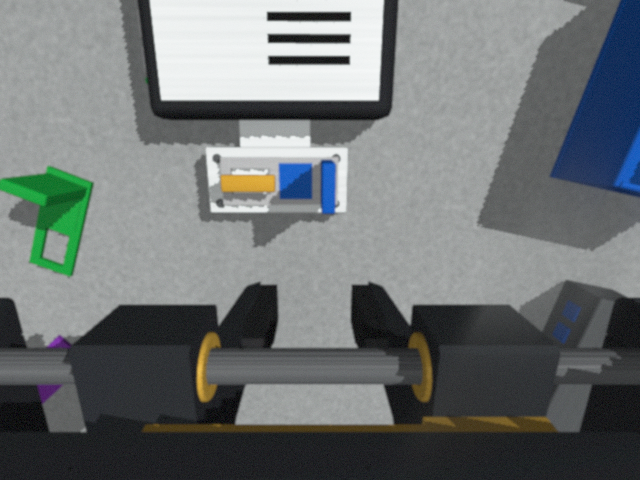

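View pics/c20.png

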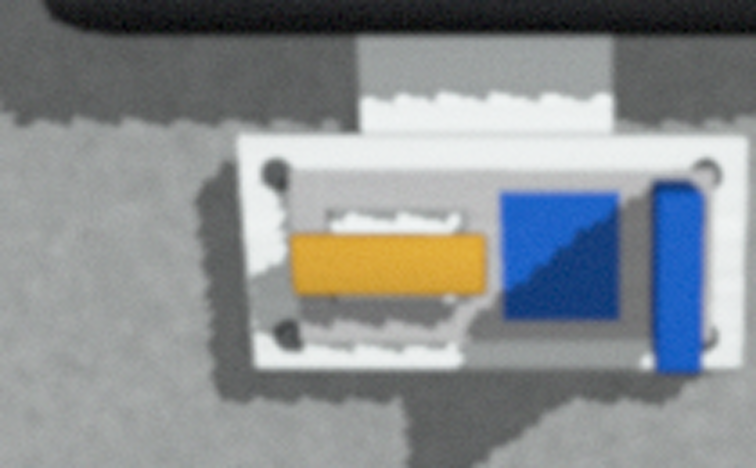

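View pics/s20.png

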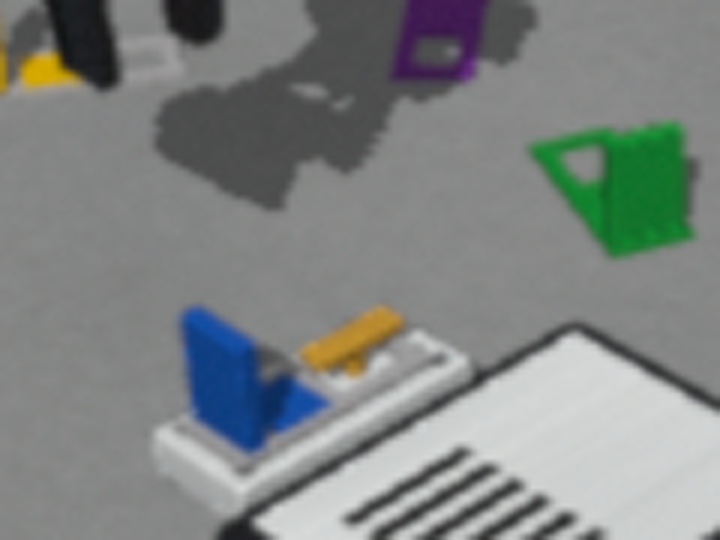

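View pics/s20f.png

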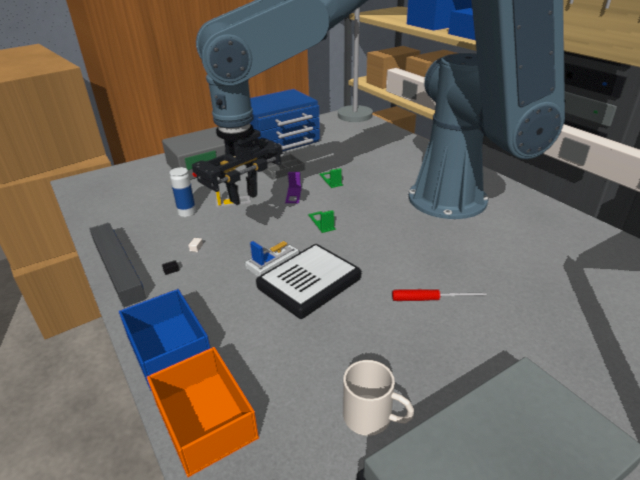

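```bash
python3 - <<'E'
from fita import *; from fitb import *
p,s=pickle.load(open("w20.pkl","rb"))
c=lambda L:np.array(L)/3.6+[140,110]-.4
q=fit(p,s,c([[237,135],[748,137],[741,368],[255,369]]),c([[290,235],[486,235],[486,296],[297,296]]))
M=np.array([[-24.5,20,4],[-16.5,11,4],[16.5,11,4],[69,18,54],[59,-18,54],[69,-18,54]])/1e3
b=fitb(p,c([[287,170],[328,210],[463,210],[703,190],[657,373],[700,373]]),M,[.54,-.018,.02+q[4],R.from_euler('z',q[2])],.01)
ax=np.array([np.cos(q[2]),np.sin(q[2])]); ay=np.array([-ax[1],ax[0]]); d=b[:2]-q[:2]
print("badge in anchor mm",d@ax*1e3,d@ay*1e3,(b[2]-.02-q[4])*1e3)
E
```

```text
anchor [540.65 -17.95 212.94  11.77  -1.83] sd [0.18 0.18 2.96 0.78 0.67]
[[-0.5, 0.1], [0.1, -0.4], [0.3, 0.9], [0.1, 0.4], [0.1, -0.4], [-0.0, -0.4], [0.5, 0.0], [-0.6, -0.1]]
badge [540.28 -17.63  19.13  -1.16   3.74   5.13]
[[0.3, 0.1], [-0.7, -0.1], [1.0, -0.3], [0.3, 0.1], [-1.3, 0.1], [0.5, 0.0]]
badge in anchor mm -0.29604339031056026 0.383319220280197 0.9584888737352004
```

The last fit puts the badge at (-0.3, +0.4) mm from the seat, flat and square, with the fin on the far side. The other things show where they were, so I'll hand in.

```bash
python3 -c "
from h import *
rep(); print(ctrl.close_job())"
```

```text
t 27.12 tcp [601.3 -44.9 189.3] badge@anchor [ -9.  -38.5 138.5] tilt -0.12 yaw 0.09 roll 0.08 F [ 0.6 -0.6  0.6] M [-0.08  0.01  0.01] gap 33.7
the job is handed in; nothing more can be done
None
```

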